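# Make up two jade presentation sets

## Task

Make up two jade kits in the presentation trays. The gift set goes in the red-lined tray: the pale green bangle and the loose jade tablet; the appraiser's kit goes in the blue-lined tray: the dark bangle with the loupe and the torch to examine it. Each piece lies flat, same side up as now, down in the well cut to its shape; do not drop anything, and leave the stamp standing where it is.

Things in the scene. Friction and masses are not known exactly. Their poses are not given: they have to be found in the camera images.
- bangle_pale: Pale green jade bangle lying flat: closed ring, outer diameter 74 mm, opening about 56 mm (clear hole at least 50 mm across for a finger), wall about 9 mm wide and 9 mm high, 52 g. Too wide to take across the whole ring; pinch the ring wall from above, one finger inside. Origin: centre of the ring on its underside; z up.
- bangle_dark: Dark grey-green jade bangle, otherwise the same as the pale one: outer 74 mm, opening about 56 mm, wall about 9 mm wide and 9 mm high, 52 g. Origin: centre of the ring on its underside; z up.
- tablet: Polished grey-green jade tablet lying flat alone on the open table in front of the trays (not one of those on show in the stock trays at the right): rounded oblong 55 mm (its x) by 45 mm (its y), 6 mm thick, 34 g. Origin: centre of its underside; z up.
- torch: Black pocket torch lying on its side: round tube 106 mm long (its y), 28 mm diameter, 75 g; can roll. Grasp across the tube at the middle. Origin: below the middle of the tube on its underside, 14 mm under the tube's axis (it turns with the torch if it rolls).
- loupe: Small folded loupe, white metal leaves with a black lens barrel, lying flat: 24 mm (its x) by 36 mm (its y), 16 mm high, 45 g; it stays folded. Origin: centre of its underside; z up.
- tray_red: Fixed pine tray with dark red lining, 140 mm (its x) by 222 mm (its y), 20 mm high, frame and lining flush at the top, two beige-floored wells. Origin: centre of underside; top at z = 20 mm. Well centres on x = 0: round bangle well, 86 mm diameter, 5 mm deep, at y = +50 mm; oblong tablet well, 68 mm along x by 53 mm along y, 4 mm deep, at y = -50 mm.
- tray_blue: Fixed pine tray with dark blue lining, same size (140 x, 222 y, 20 mm high), flush top at z = 20, three beige-floored wells. Origin: centre of underside. Well centres on x = 0: loupe well, 46 mm along x by 35 along y, 8 mm deep, at y = +75; round bangle well, 86 mm diameter, 5 mm deep, at y = +2; torch well, 118 mm along x by 40 along y, 10 mm deep, at y = -78.
- stamp: Bystander: reddish-brown round rubber stamp standing upright, 27 mm diameter, 63 mm tall, loose, among the pieces. Not to be moved. Origin: centre of its underside; z up.
Mind the look-alikes: they are no part of the job. There is more than one size of the bangle_pale; the one meant has the size given above. What is shaped like the tablet but brown or orange is not meant.

How it is judged (in metres and radians):
At the end, for the whole second after the job is handed in: Pale bangle and tablet in their red-tray wells, dark bangle, loupe and torch in their blue-tray wells: within 8 mm of the well centre both ways (torch 15 mm across), on the well floor within 1.5 mm (torch 4), flat and right way up within 0.045 rad (torch level within 0.025), released, at rest (x of bangle_pale in the frame of tray_red between -0.008 and 0.008 m and y of bangle_pale in the frame of tray_red between 0.042 and 0.058 m and z of bangle_pale in the frame of tray_red below 0.0165 m and angle between each of bangle_pale, tablet, bangle_dark, loupe's own z axis and vertical below 0.045 rad and linear speed of each of bangle_pale, tablet, bangle_dark, loupe, torch below 0.02 m/s and x of tablet in the frame of tray_red between -0.008 and 0.008 m and y of tablet in the frame of tray_red between -0.058 and -0.042 m and z of tablet in the frame of tray_red below 0.0175 m and x of bangle_dark in the frame of tray_blue between -0.008 and 0.008 m and y of bangle_dark in the frame of tray_blue between -0.006 and 0.01 m and z of bangle_dark in the frame of tray_blue below 0.0165 m and x of loupe in the frame of tray_blue between -0.008 and 0.008 m and y of loupe in the frame of tray_blue between 0.067 and 0.083 m and z of loupe in the frame of tray_blue below 0.0135 m and x of torch in the frame of tray_blue between -0.008 and 0.008 m and y of torch in the frame of tray_blue between -0.093 and -0.063 m and z of torch in the frame of tray_blue below 0.014 m and angle between torch's own y axis and vertical between 1.546 and 1.596 rad); the robot touches nothing.
It fails at once if a piece is dropped or thrown (moves faster than 0.7 m/s, a free fall of about 25 mm, with no finger on it) ((linear speed of bangle_pale above 0.7 m/s and contact force between bangle_pale and the fingers below 0.05 N) or (linear speed of bangle_dark above 0.7 m/s and contact force between bangle_dark and the fingers below 0.05 N) or (linear speed of tablet above 0.7 m/s and contact force between tablet and the fingers below 0.05 N) or (linear speed of loupe above 0.7 m/s and contact force between loupe and the fingers below 0.05 N) or (linear speed of torch above 0.7 m/s and contact force between torch and the fingers below 0.05 N)).
It fails at once if the stamp is knocked over or shifted by more than 25 mm (angle between stamp's own z axis and vertical above 0.5 rad or distance of stamp from where it was at the start of the episode above 0.025 m).
It also fails if it takes over 128 s, if anything falls off the work surface, if the arm or the gripper's body presses on something with over 40 N, if the wrist force passes 120 N, or if a joint passes its speed limit or range.

## Robot

A 7-joint arm with a two-finger parallel gripper is mounted at the origin on a cart in front of the work surface, level with it; the furniture and walls round the work are solid. World frame = base frame: x ahead of the robot, y to its left, z up, the work surface at z = 0. Lengths are in mm, angles in rad, forces in N, time in s.
With the tool pointing down it reaches from about 400 to 875 mm from the base axis. Payload 4.4 kg.
Tool frame: the origin (TCP) lies midway between the tips of the shut fingers; the grasp point (between the pads) lies 19 mm behind it; z points along the fingers, y is the line along which they close (so a half turn about z gives the same grasp; the last joint's range is limited). The gripper opens to 85 mm and grips with 20 to 120 N. Pads are 22 mm wide; open, the fingers measure 114 mm over their backs; the gripper's body (76 mm by 85 mm) begins 54 mm behind the grasp point. The pads swing forward as they close: fully open they stand 13 mm farther back than shut.
Start: joints at [-1.38, 0.628, 0.038, 1.517, -0.027, 0.996, -0.02], TCP at [165.066, 628.706, 231.313] pointing down, gripper open.
Joint ranges: [-3.06, 3.06], [-0.37, 2.12], [-1.25, 1.32], [0.18, 2.47], [-1.1, 4.24], [0.23, 1.98], [-2.94, 2.94]. Speed limits (rad/s): [2.57, 2.57, 3.14, 3.14, 3.14, 3.14, 3.14].

## Interface

Orientations are given as [roll, pitch, yaw] about the fixed x, y, z axes, in that order (R = Rz(yaw) Ry(pitch) Rx(roll)).
In Python, from cell import ctrl, get_image, get_calibration gives the robot as it stands.
- The arm moves only by the shell command python3 -m creep 'ROWS'. ROWS is JSON, a list of rows, each an object of numbers: "dx", "dy", "dz": the shift along the world's x, y, z normalised to -1 to 1, where 1 is 0.4 m; "rx", "ry", "rz": the turn, a rotation vector about the world's x, y, z normalised to -1 to 1, where 1 is 2 pi rad; "grip": the closure, from -1 (fully open) to 1 (shut). A call has exactly 5 rows; each row is the pose to reach, as a shift and turn from the pose commanded when the call began, turning the shorter way round; what a row does not reach only later rows make up. A row lasts 1/8 s, in which the tool goes at most 62.5 mm and 10.7 degrees, less where a joint would pass 70% of its speed; a pose out of reach is approached as far as the arm can. A call with a number of a shift or a turn outside -1 to 1 is refused whole. A call with a gripper value outside its range is refused whole. The fingers move at their own pace and stop on an object; the grip force is fixed at half the most. Time passes only in rows, so rows that repeat a pose let the fingers close, or fill a call up. It gives the time, the measured TCP pose, the force, the opening and the grip force at its end, in the units of the state.
- ctrl.read_state(): the state, without advancing time (a new reading comes with each control period).
- get_image(name): name is "scene" or "side" or "wrist"; returns the picture (480x640x3 uint8, red, green, blue); there is no depth.
- get_calibration(name): a dict with "mtx" (3x3 intrinsics, pixels), "distortion" ([k1, k2, p1, p2, k3] as OpenCV has them; the pictures are not rectified), "world_from_camera" (4x4, takes a point from camera to world coordinates). Camera axes: x right, y down, z forward; pixel columns grow to the right and rows downward; lengths in mm; the calibration is good to about 2 mm. A picture is of the moment at which its call begins: read the wrist's pose just before it. get_calibration takes no time and is no camera call; for the wrist camera it gives the pose at the moment of the call.
- ctrl.finish_job(): hands the job in; it is judged then, once.
The state is a dict: "clock": time; "qpos": joint angles; "qd": joint speeds; "tau": joint torques, N m; "eef_pos": TCP position; "tool_rot": TCP orientation; "force": force on the tool from outside, world axes, zero at the start; "torque": the same for the moment, N m; "width": finger opening in mm; "gripper_force": force on a finger pad.
Only numpy, scipy, OpenCV 4.12 (cv2) and the standard library are available. Lean on these libraries where they do the work, as an engineer would, in place of code of your own. Each camera call takes 0.05 s, during which the arm holds its last target. There are 200 camera calls.

## Working session

There is one attempt and no reset: what is moved stays moved. The work goes in short steps, Python scripts to look and compute and a shell command to move; the robot and the scene stay as the last step left them, time stands still between calls to the robot, and variables do not carry over. Pictures are saved under pics/ and viewed, at most 15 in all, crops included, and the job is handed in when it is done.

```bash
mkdir -p pics; ls; python3 - <<'E'
from cell import ctrl,get_image,get_calibration
import cv2,json
for n in ["scene","side","wrist"]:
    im=get_image(n); cv2.imwrite(f"pics/{n}0.png",im[:,:,::-1])
    c=get_calibration(n); print(n,c)
s=ctrl.read_state();print(s)
E
```

```text
pics
scene {'mtx': array([[558.96802091,   0.        , 314.94224295],
       [  0.        , 558.96802091, 246.80987617],
       [  0.        ,   0.        ,   1.        ]]), 'distortion': array([0.00923984, 0.        , 0.        , 0.        , 0.        ]), 'world_from_camera': array([[ 7.36739680e-01, -2.71413537e-01,  6.19313600e-01,
        -3.35378941e+02],
       [-6.75931666e-01, -2.70971588e-01,  6.85339902e-01,
        -8.30174973e+02],
       [-1.81941375e-02, -9.23530774e-01, -3.83092525e-01,
         5.62510261e+02],
       [ 0.00000000e+00,  0.00000000e+00,  0.00000000e+00,
         1.00000000e+00]])}
side {'mtx': array([[434.95805021,   0.        , 321.4386435 ],
       [  0.        , 434.95805021, 239.79151615],
       [  0.        ,   0.        ,   1.        ]]), 'distortion': array([-0.04253413,  0.        ,  0.        ,  0.        ,  0.        ]), 'world_from_camera': array([[-9.25743074e-01, -1.22277771e-01,  3.57837824e-01,
         1.39687640e+02],
       [-3.77638270e-01,  3.48296964e-01, -8.57950210e-01,
         8.60855984e+02],
       [-1.97255879e-02, -9.29374
[... 771 characters left out ...]
15, 'qpos': array([-1.37978692,  0.62911297,  0.03843239,  1.51811089, -0.02703113,
        0.99627856, -0.02000494]), 'qd': array([-1.70838977e-03, -3.12100056e-03, -8.46204520e-05, -4.67958591e-03,
       -5.45782684e-04,  8.07927208e-05,  1.59216911e-03]), 'tau': array([ 1.49263731e-03, -5.63795650e+01,  1.22819312e+00, -1.93651414e+01,
        1.12967851e-02,  7.38716772e-03,  2.25150714e-06]), 'eef_pos': array([164.93226398, 628.26064578, 230.62220546]), 'tool_rot': array([-3.14019943e+00, -3.12111136e-05,  2.88477491e+00]), 'force': array([-0.8272884 ,  0.73995022, -0.70641116]), 'torque': array([-0.00193233, -0.04041052, -0.03174917]), 'gripper_force': 0.0, 'width': 85.60496223387109}
```

View pics/scene0.png

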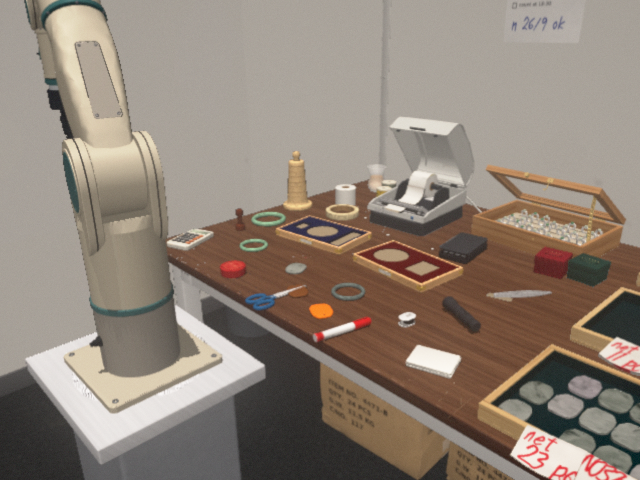

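View pics/side0.png

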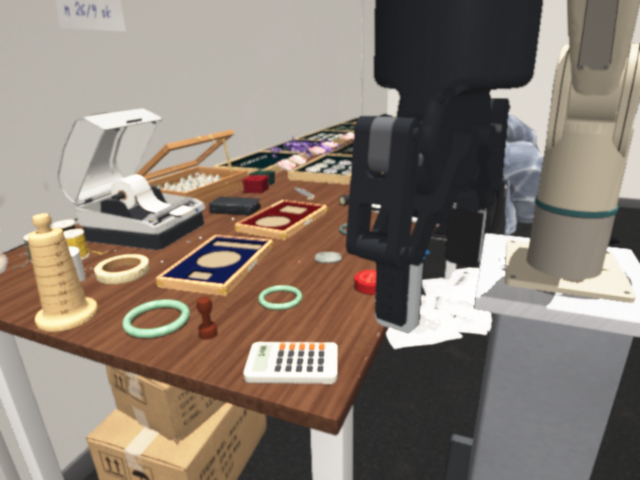

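The scene view shows two pale green rings, at (268,218) and (254,245), with a cream ring at (342,211). The dark bangle is at (348,291). The grey-green tablet is at (296,268), with brown and orange look-alikes at (298,291) and (321,311). The loupe is at (407,319), the torch at (461,313) and the stamp at (240,218). The blue tray is at (323,233) and the red tray at (407,263). The side view shows the same pale rings at (157,318) and (280,297).

```bash
cat > h.py <<'E'
import numpy as np,cv2
from scipy.spatial.transform import Rotation as R
from cell import ctrl,get_image,get_calibration
def cast(c,px,z):
    px=np.asarray(px,float).reshape(-1,1,2)
    u=cv2.undistortPoints(px,c["mtx"],c["distortion"]).reshape(-1,2)
    T=c["world_from_camera"]; d=np.c_[u,np.ones(len(u))]@T[:3,:3].T
    o=T[:3,3]; return (o+d*((z-o[2])/d[:,2])[:,None])[:,:2]
def plane(im,c,z,x0,x1,y0,y1,s=1.0):
    """rectify: top view of plane z, s px per mm; rows = x decreasing, cols = y decreasing"""
    gx,gy=np.meshgrid(np.arange(x1,x0,-1/s),np.arange(y1,y0,-1/s),indexing="ij")
    P=np.c_[gx.ravel(),gy.ravel(),np.full(gx.size,z)]
    Ti=np.linalg.inv(c["world_from_camera"])
    uv,_=cv2.projectPoints(P,cv2.Rodrigues(Ti[:3,:3])[0],Ti[:3,3],c["mtx"],c["distortion"])
    uv=uv.reshape(gx.shape+(2,)).astype(np.float32)
    return cv2.remap(im,uv[...,0],uv[...,1],cv2.INTER_LINEAR)
def shot(name,f=None):
    c=get_calibration(name); im=get_image(name)
    if f: cv2.imwrite(f"pics/{f}.png",im[:,:,::-1]); np.savez(f"pics/{f}.npz",im=im,**c)
    return im,c
def load(f):
    d=np.load(f"pics/{f}.npz"); return d["im"],d
def rows(tx,ty,tz,yaw=None):
    """shift from current measured pose, in move units"""
    s=ctrl.read_state(); d=(np.array([tx,ty,tz])-s["eef_pos"])/400
    y=0 if yaw is None else ((yaw-s["tool_rot"][2]+np.pi/2)%np.pi-np.pi/2)/(2*np.pi)
    print("d",d.round(4),"rz",round(y,4),s["eef_pos"].round(1),s["tool_rot"].round(3),s["clock"])
E
python3 - <<'E'
from h import *
im,c=shot("scene","s1")
for n,p,z in [("paleA",(268,218),4),("paleB",(254,245),4),("dark",(348,291),4),("tablet",(296,268),5),("loupe",(407,319),8),("torch",(461,313),14),("stampbase",(240,229),0),("blue",(323,233),20),("red",(407,263),20)]:
    print(n,cast(c,[p],z).round(0), )
hsv=cv2.cvtColor(im,cv2.COLOR_RGB2HSV)
m=cv2.inRange(hsv,(55,50,60),(90,255,255)); m[:200]=0;m[260:]=0;m[:,:225]=0;m[:,300:]=0
for k in cv2.findContours(m,cv2.RETR_EXTERNAL,cv2.CHAIN_APPROX_NONE)[0]:
    if cv2.contourArea(k)>60:
        w=cast(c,k.reshape(-1,2),6).astype(np.float32); print("ring",cv2.minEnclosingCircle(w))
crop=cv2.resize(im[195:345,220:500],None,fx=2.8,fy=2.8,interpolation=cv2.INTER_CUBIC)
cv2.imwrite("pics/crop.png",crop[:,:,::-1])
t=plane(im,c,5,350,900,-350,550,0.85); cv2.imwrite("pics/top.png",t[:,:,::-1])
E
```

```text
paleA [[620. 434.]]
paleB [[462. 292.]]
dark [[448. -68.]]
tablet [[445. 102.]]
loupe [[ 439. -239.]]
torch [[ 525. -304.]]
stampbase [[512. 426.]]
blue [[623. 196.]]
red [[628. -86.]]
```

View pics/crop.png

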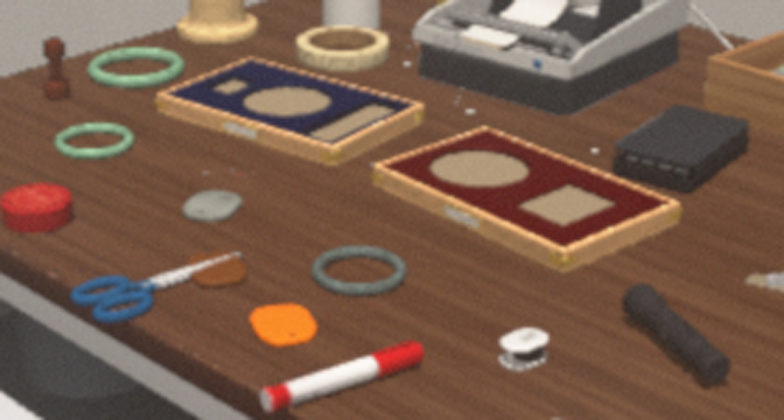

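View pics/wrist0.png

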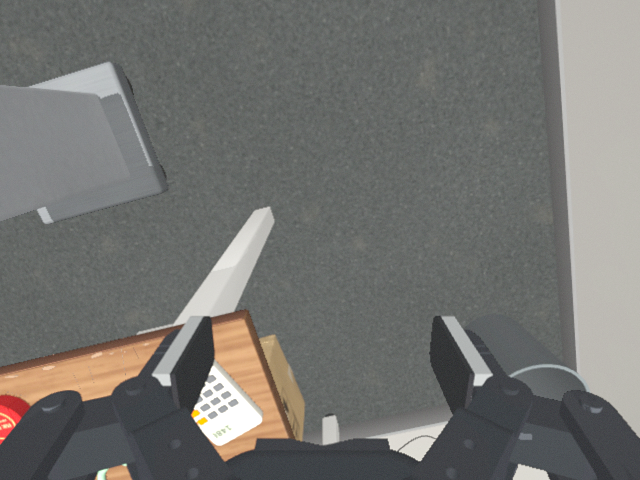

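The close crop confirms the choice: the tablet is the grey-green oblong, not the brown or orange one. The two pale rings differ in size, so I'll measure both. The wrist view shows only floor and the table corner, with the calculator at (222,408).

```bash
python3 - <<'E'
from h import *
im,c=load("s1")
hsv=cv2.cvtColor(im,cv2.COLOR_RGB2HSV)
for p in [(252,218),(241,244),(333,291),(296,268),(407,319),(461,313)]: print(p,hsv[p[1],p[0]-2:p[0]+3].tolist())
def outline(box,lo,hi,z,name):
    x0,y0,x1,y1=box; m=np.zeros(im.shape[:2],np.uint8); m[y0:y1,x0:x1]=cv2.inRange(hsv,lo,hi)[y0:y1,x0:x1]
    m=cv2.morphologyEx(m,cv2.MORPH_CLOSE,np.ones((3,3)))
    k=max(cv2.findContours(m,cv2.RETR_EXTERNAL,cv2.CHAIN_APPROX_NONE)[0],key=cv2.contourArea)
    w=cast(c,k.reshape(-1,2),z).astype(np.float32); (x,y),r=cv2.minEnclosingCircle(w)
    print(name,len(k),"circ",round(x),round(y),"d",round(2*r,1),"rect",cv2.minAreaRect(w))
outline((245,205,292,232),(35,40,60),(95,255,255),6,"A")
outline((235,236,272,254),(35,40,60),(95,255,255),6,"B")
outline((328,278,370,305),(35,25,30),(110,255,170),6,"dark")
outline((282,258,310,278),(30,8,60),(110,90,255),5,"tablet")
outline((438,290,484,335),(0,0,0),(180,255,62),12,"torch")
outline((395,308,420,328),(0,0,150),(180,60,255),8,"loupe")
outline((285,210,365,252),(110,80,30),(130,255,255),20,"bluelining")
outline((360,240,455,290),(170,100,40),(180,255,200),20,"redlining")
E
```

```text
(252, 218) [[13, 109, 115], [26, 61, 118], [51, 50, 159], [59, 53, 173], [59, 49, 157]]
(241, 244) [[22, 68, 112], [52, 52, 147], [60, 51, 161], [58, 49, 141], [55, 52, 117]]
(333, 291) [[16, 47, 103], [43, 16, 111], [51, 16, 113], [43, 17, 104], [14, 59, 100]]
(296, 268) [[21, 28, 171], [23, 26, 168], [19, 26, 165], [24, 23, 165], [24, 22, 164]]
(407, 319) [[18, 11, 241], [15, 11, 242], [15, 10, 243], [12, 11, 240], [18, 20, 220]]
(461, 313) [[10, 35, 65], [5, 40, 71], [14, 41, 69], [10, 45, 68], [3, 32, 71]]
A 73 circ 615 428 d 125.6 rect ((615.3892211914062, 427.40447998046875), (114.96084594726562, 100.53787231445312), 44.45195388793945)
B 60 circ 459 291 d 87.7 rect ((458.1907043457031, 290.81341552734375), (83.12250518798828, 73.87445068359375), 45.003353118896484)
dark 1 circ 452 -43 d 0.0 rect ((451.7567443847656, -42.78349685668945), (0.0, 0.0), 0.0)Traceback (most recent call last):
  File "<stdin>", line 14, in <module>
  File "<stdin>", line 8, in outline
ValueError: max() iterable argument is empty
```

Ring B (83×74 mm as cast, stretched along the line of sight) is the 74 mm pale bangle at about (459,291). Ring A, at about 115 mm, is too big. The first move takes the wrist camera over the work.

```bash
python3 -m creep '[{"dx":0.34,"dy":-0.62,"dz":0.1,"grip":-1},{"dx":0.34,"dy":-0.62,"dz":0.1,"grip":-1},{"dx":0.34,"dy":-0.62,"dz":0.1,"grip":-1},{"dx":0.34,"dy":-0.62,"dz":0.1,"grip":-1},{"dx":0.34,"dy":-0.62,"dz":0.1,"grip":-1}]'
python3 -m creep '[{"dx":0.4,"dy":-0.55,"dz":0.1,"rz":0.04,"grip":-1},{"dx":0.4,"dy":-0.55,"dz":0.1,"rz":0.04,"grip":-1},{"dx":0.4,"dy":-0.55,"dz":0.1,"rz":0.04,"grip":-1},{"dx":0.4,"dy":-0.55,"dz":0.1,"rz":0.04,"grip":-1},{"dx":0.4,"dy":-0.55,"dz":0.1,"rz":0.04,"grip":-1}]'
python3 - <<'E'
from h import *
shot("wrist","w1"); print(ctrl.read_state()["qpos"])
E
```

```text
[-1.37979338  0.6288636   0.03848314  1.51781268 -0.0269809   0.99629794
 -0.01998063]$[0]: bad value
$[0]: bad value
```

View pics/w1.png

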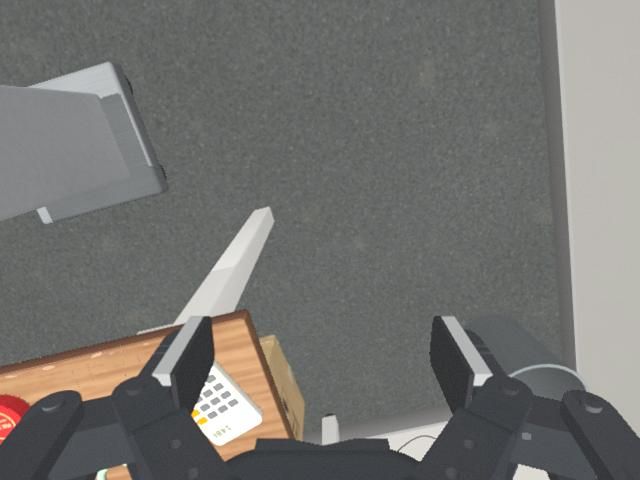

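The move was refused, probably because every key is required, so the picture is unchanged. I'll send full rows.

```bash
python3 -m creep '[{"dx":0.34,"dy":-0.62,"dz":0.1,"rx":0,"ry":0,"rz":0,"grip":-1},{"dx":0.34,"dy":-0.62,"dz":0.1,"rx":0,"ry":0,"rz":0,"grip":-1},{"dx":0.34,"dy":-0.62,"dz":0.1,"rx":0,"ry":0,"rz":0,"grip":-1},{"dx":0.34,"dy":-0.62,"dz":0.1,"rx":0,"ry":0,"rz":0,"grip":-1},{"dx":0.34,"dy":-0.62,"dz":0.1,"rx":0,"ry":0,"rz":0,"grip":-1}]'
python3 -c "
from h import *
print(ctrl.read_state()['qpos'])"
```

```text
clock: 0.88
eef_pos: [302.8, 377.5, 271.9]
tool_rot: [-3.141, 0.001, 2.881]
force: [-0.4, -0.2, 0.4]
width: 85.5
gripper_force: 0.0
[-0.99919288  0.34106041  0.0613586   1.91496689 -0.02523643  0.88621674
  0.38498075]
```

```bash
python3 -m creep '[{"dx":0.42,"dy":-0.5,"dz":0.1,"rx":0,"ry":0,"rz":0.04,"grip":-1},{"dx":0.42,"dy":-0.5,"dz":0.1,"rx":0,"ry":0,"rz":0.04,"grip":-1},{"dx":0.42,"dy":-0.5,"dz":0.1,"rx":0,"ry":0,"rz":0.04,"grip":-1},{"dx":0.42,"dy":-0.5,"dz":0.1,"rx":0,"ry":0,"rz":0.04,"grip":-1},{"dx":0.42,"dy":-0.5,"dz":0.1,"rx":0,"ry":0,"rz":0.04,"grip":-1}]'
python3 -c "
from h import *
shot('wrist','w1');print(ctrl.read_state()['qpos'],ctrl.read_state()['qd'].max())"
```

```text
clock: 1.5
eef_pos: [471.8, 176.4, 312.0]
tool_rot: [-3.14, 0.002, 3.129]
force: [-1.5, 0.6, -1.3]
width: 85.1
gripper_force: 0.0
[-0.48457991  0.32731351  0.09608483  1.80873282 -0.03321826  1.00498268
  1.18188303] 0.033591152683369194
```

View pics/w1.png

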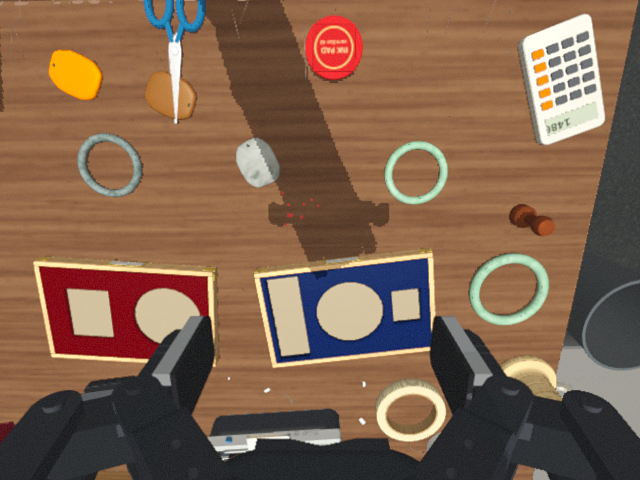

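The wrist view has nearly everything: tablet (258,163), half in shadow; pale bangle (416,172); large ring (509,289); dark bangle (110,165); stamp (532,219); red tray (126,312); blue tray (346,308). Next I'll measure these and move on for the loupe and torch.

```bash
cat >> h.py <<'E'
def outline(im,c,box,test,z,name,hull=True):
    x0,y0,x1,y1=box; m=np.zeros(im.shape[:2],np.uint8)
    m[y0:y1,x0:x1]=test(im.astype(int),cv2.cvtColor(im,cv2.COLOR_RGB2HSV).astype(int))[y0:y1,x0:x1]*255
    m=cv2.morphologyEx(m,cv2.MORPH_CLOSE,np.ones((5,5)))
    k=max(cv2.findContours(m,cv2.RETR_EXTERNAL,cv2.CHAIN_APPROX_NONE)[0],key=cv2.contourArea)
    w=cast(c,k.reshape(-1,2),z).astype(np.float32); (x,y),r=cv2.minEnclosingCircle(w); q=cv2.minAreaRect(w)
    M=cv2.moments(cv2.convexHull(w)); cx,cy=M["m10"]/M["m00"],M["m01"]/M["m00"]
    print(name,"cen",round(cx,1),round(cy,1),"d",round(2*r,1),"rect",np.round(q[0],1),np.round(q[1],1),round(q[2],1))
    cv2.imwrite(f"pics/m_{name}.png",m); return w
E
python3 - <<'E'
from h import *
im,c=load("w1")
g=lambda i,h:(i[...,1]-i[...,0]>8)|((h[...,1]<45)&(h[...,2]>70))
gr=lambda i,h:i[...,1]>i[...,0]+4
wood=lambda i,h:(h[...,1]<60)&(i[...,0]-i[...,2]<25)
outline(im,c,(375,130,460,210),gr,5,"paleB")
outline(im,c,(462,245,556,332),gr,5,"paleA")
outline(im,c,(68,125,152,205),lambda i,h:i[...,0]-i[...,2]<12,5,"dark")
outline(im,c,(225,130,290,195),lambda i,h:i[...,0]-i[...,2]<18,6,"tablet")
beige=lambda i,h:(i.min(-1)>130)&(h[...,1]<90)
outline(im,c,(62,282,120,342),beige,16,"redtab")
outline(im,c,(130,282,208,345),beige,15,"redround")
outline(im,c,(265,272,313,360),beige,10,"torchwell")
outline(im,c,(313,278,386,345),beige,15,"blueround")
outline(im,c,(388,284,424,325),beige,12,"loupewell")
outline(im,c,(30,258,222,372),lambda i,h:(i[...,0]>60)&(i[...,0]-i[...,1]>50)&(i[...,1]<70),20,"redlining")
outline(im,c,(250,250,440,372),lambda i,h:i[...,2]-i[...,0]>20,20,"bluelining")
outline(im,c,(505,200,560,240),lambda i,h:(i[...,0]>1.9*i[...,1]),60,"stamp")
E
```

```text
paleB cen 456.6 286.6 d 74.3 rect [456.4 286.8] [73.2 72.4] 89.4
paleA cen 609.3 417.9 d 105.0 rect [609.4 418.1] [103.9 101. ] 29.4
dark cen 443.9 -72.4 d 74.8 rect [443.9 -72.6] [72.9 73.3] 40.2
tablet cen 442.7 101.6 d 56.2 rect [442.4 101.5] [53.9 44.1] 24.6
redtab cen 631.6 -127.6 d 81.1 rect [ 631.8 -127.5] [51.5 65.8] 85.6
redround cen 634.2 -31.6 d 83.5 rect [631.5 -32.9] [64.8 82.6] 32.9
torchwell cen 639.4 129.6 d 128.7 rect [638.9 129.9] [124.2  39.6] 7.2
blueround cen 633.3 209.9 d 85.0 rect [633.6 209.9] [83.4 81.9] 89.4
loupewell cen 625.6 282.6 d 51.7 rect [625.5 282.7] [42.6 33.6] 6.7
redlining cen 629.0 -86.4 d 240.5 rect [634.7 -76.8] [207.7 125.6] 85.7
bluelining cen 632.4 208.4 d 240.0 rect [632.3 208.7] [125.4 208.4] 6.9
stamp cen 500.0 401.4 d 53.4 rect [500.5 401.7] [53.4 22.4] 62.4
```

```bash
python3 -m creep '[{"dx":0.02,"dy":-0.76,"dz":0,"rx":0,"ry":0,"rz":0,"grip":-1},{"dx":0.02,"dy":-0.76,"dz":0,"rx":0,"ry":0,"rz":0,"grip":-1},{"dx":0.02,"dy":-0.76,"dz":0,"rx":0,"ry":0,"rz":0,"grip":-1},{"dx":0.02,"dy":-0.76,"dz":0,"rx":0,"ry":0,"rz":0,"grip":-1},{"dx":0.02,"dy":-0.76,"dz":0,"rx":0,"ry":0,"rz":0,"grip":-1}]'
python3 -c "
from h import *
shot('wrist','w2');print(ctrl.read_state()['qpos'],abs(ctrl.read_state()['qd']).max())"
```

```text
clock: 2.17
eef_pos: [476.8, -124.5, 311.4]
tool_rot: [3.141, 0.0, 3.136]
force: [1.4, -0.9, -0.7]
width: 85.6
gripper_force: 0.0
[ 0.0478941   0.31669968  0.2203369   1.83547801 -0.07405663  0.99539876
  1.85391167] 0.17763933880790497
```

View pics/w2.png

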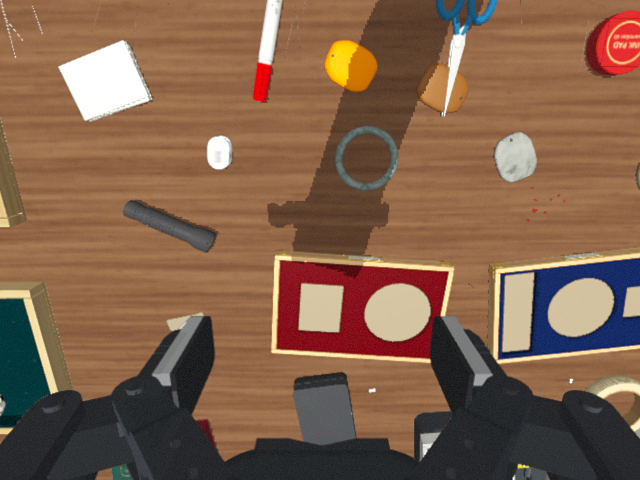

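The wrist view now shows the torch (169,226), its ends near (132,208) and (207,241). The loupe is at (219,153), the dark bangle at (366,158) and the tablet at (515,157). The red tray is fully visible, with its wells at (321,308) and (397,313).

```bash
python3 - <<'E'
from h import *
im,c=load("w2")
grey=lambda i,h:i[...,0]-i[...,2]<14
outline(im,c,(325,118,410,198),grey,5,"dark")
outline(im,c,(480,122,552,192),grey,6,"tablet")
outline(im,c,(200,128,240,175),lambda i,h:(i.min(-1)>120),14,"loupe")
outline(im,c,(112,190,226,262),lambda i,h:(i.max(-1)<95)&(i[...,0]-i[...,2]<14),14,"torch")
beige=lambda i,h:(i.min(-1)>130)&(h[...,1]<90)
outline(im,c,(292,276,352,340),beige,16,"redtab")
outline(im,c,(356,274,438,348),beige,15,"redround")
red=lambda i,h:(i[...,0]>60)&(i[...,0]-i[...,1]>50)&(i[...,1]<70)
outline(im,c,(268,252,456,364),red,20,"redlining")
im1,c1=load("w1")
w=outline(im1,c1,(250,250,440,372),lambda i,h:i[...,2]-i[...,0]>20,20,"bluelining")
ap=cv2.approxPolyDP(cv2.convexHull(w),8,True).reshape(-1,2);print(ap.round(1))
w=outline(im,c,(268,252,456,364),red,20,"redlining")
ap=cv2.approxPolyDP(cv2.convexHull(w),8,True).reshape(-1,2);print(ap.round(1))
E
```

```text
dark cen 443.4 -72.9 d 73.8 rect [443.6 -72.9] [73.  72.1] 0.4
tablet cen 442.3 98.9 d 56.5 rect [442.1  98.7] [53.6 44.1] 22.9
loupe cen 434.5 -240.3 d 38.9 rect [ 434.6 -240.5] [27.3 38.2] 85.5
torch cen 520.9 -305.6 d 109.7 rect [ 520.6 -308.8] [109.3  28.2] 66.3
redtab cen 631.2 -127.3 d 82.5 rect [ 631.3 -127.4] [52.4 66.4] 85.6
redround cen 639.1 -27.5 d 84.8 rect [638.9 -27.3] [83.5 81.8] 89.8
redlining cen 633.8 -77.8 d 240.6 rect [634.  -77.4] [207.3 126.1] 85.6
bluelining cen 632.4 208.4 d 240.0 rect [632.3 208.7] [125.4 208.4] 6.9
[[559.2 302.7]
 [582.4  99.3]
 [706.4 113.1]
 [681.7 317.5]]
redlining cen 633.8 -77.8 d 240.6 rect [634.  -77.4] [207.3 126.1] 85.6
[[ 564.4 -175.8]
 [ 688.3 -184.6]
 [ 703.2   18.5]
 [ 579.7   30. ]]
```

All the sizes agree, so I'll go for the loupe first. The move brings the tool above it, followed by a close re-measurement.

```bash
python3 -m creep '[{"dx":-0.1065,"dy":-0.2928,"dz":-0.6,"rx":0,"ry":0,"rz":-0.0117,"grip":-1},{"dx":-0.1065,"dy":-0.2928,"dz":-0.6,"rx":0,"ry":0,"rz":-0.0117,"grip":-1},{"dx":-0.1065,"dy":-0.2928,"dz":-0.6,"rx":0,"ry":0,"rz":-0.0117,"grip":-1},{"dx":-0.1065,"dy":-0.2928,"dz":-0.6,"rx":0,"ry":0,"rz":-0.0117,"grip":-1},{"dx":-0.1065,"dy":-0.2928,"dz":-0.6,"rx":0,"ry":0,"rz":-0.0117,"grip":-1}]'
python3 - <<'E'
from h import *
im,c=shot('wrist','w3');print(ctrl.read_state()['eef_pos'])
outline(im,c,(218,200,428,480),lambda i,h:(i.min(-1)>110)&(h[...,1]<50),14,"loupe")
E
```

```text
clock: 2.85
eef_pos: [432.0, -240.1, 68.2]
tool_rot: [3.14, -0.005, 3.061]
force: [0.4, 0.4, 0.8]
width: 85.2
gripper_force: 0.0
[ 431.56044261 -240.62793664   67.48313148]
loupe cen 433.2 -241.1 d 40.1 rect [ 432.9 -240.9] [23.2 39.9] 84.4
```

View pics/w3.png

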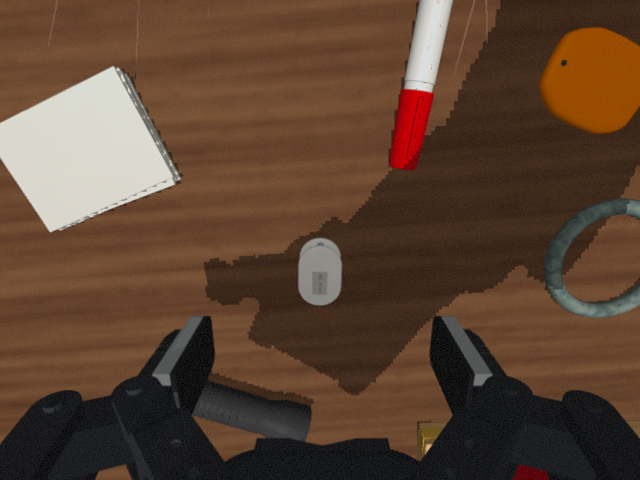

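The loupe is at (320,272), centred between the fingers, so I'll descend and close.

```bash
python3 -m creep '[{"dx":-0.002,"dy":-0.001,"dz":-0.1,"rx":0,"ry":0,"rz":0,"grip":-1},{"dx":-0.002,"dy":-0.001,"dz":-0.156,"rx":0,"ry":0,"rz":0,"grip":-1},{"dx":-0.002,"dy":-0.001,"dz":-0.156,"rx":0,"ry":0,"rz":0,"grip":-1},{"dx":-0.002,"dy":-0.001,"dz":-0.156,"rx":0,"ry":0,"rz":0,"grip":0.2},{"dx":-0.002,"dy":-0.001,"dz":-0.156,"rx":0,"ry":0,"rz":0,"grip":0.2}]'
python3 -m creep '[{"dx":0,"dy":0,"dz":0,"rx":0,"ry":0,"rz":0,"grip":1},{"dx":0,"dy":0,"dz":0,"rx":0,"ry":0,"rz":0,"grip":1},{"dx":0,"dy":0,"dz":0,"rx":0,"ry":0,"rz":0,"grip":1},{"dx":0,"dy":0,"dz":0,"rx":0,"ry":0,"rz":0,"grip":1},{"dx":0,"dy":0,"dz":0,"rx":0,"ry":0,"rz":0,"grip":1}]'
```

```text
clock: 3.52
eef_pos: [434.7, -240.9, 10.2]
tool_rot: [-3.141, 0.002, 3.063]
force: [-0.3, 0.6, 0.7]
width: 51.4
gripper_force: 0.0
clock: 4.15
eef_pos: [434.1, -241.0, 9.9]
tool_rot: [-3.141, 0.001, 3.062]
force: [-0.7, 1.3, 7.3]
width: 20.3
gripper_force: 58.4
```

```bash
python3 -m creep '[{"dx":0,"dy":0,"dz":0.12,"rx":0,"ry":0,"rz":0,"grip":1},{"dx":0,"dy":0,"dz":0.23,"rx":0,"ry":0,"rz":0,"grip":1},{"dx":0.16,"dy":0.44,"dz":0.23,"rx":0,"ry":0,"rz":0,"grip":1},{"dx":0.16,"dy":0.44,"dz":0.23,"rx":0,"ry":0,"rz":0,"grip":1},{"dx":0.16,"dy":0.44,"dz":0.23,"rx":0,"ry":0,"rz":0,"grip":1}]'
python3 -m creep '[{"dx":0.2665,"dy":0.7195,"dz":0,"rx":0,"ry":0,"rz":0,"grip":1},{"dx":0.2665,"dy":0.7195,"dz":0,"rx":0,"ry":0,"rz":0,"grip":1},{"dx":0.2665,"dy":0.7195,"dz":0,"rx":0,"ry":0,"rz":0,"grip":1},{"dx":0.2665,"dy":0.7195,"dz":0,"rx":0,"ry":0,"rz":0,"grip":1},{"dx":0.2665,"dy":0.7195,"dz":0,"rx":0,"ry":0,"rz":0,"grip":1}]'
python3 -m creep '[{"dx":0.05,"dy":0.15,"dz":0,"rx":0,"ry":0,"rz":0.031,"grip":1},{"dx":0.05,"dy":0.15,"dz":0,"rx":0,"ry":0,"rz":0.031,"grip":1},{"dx":0.05,"dy":0.15,"dz":0,"rx":0,"ry":0,"rz":0.031,"grip":1},{"dx":0.05,"dy":0.15,"dz":-0.1,"rx":0,"ry":0,"rz":0.031,"grip":1},{"dx":0.05,"dy":0.15,"dz":-0.1,"rx":0,"ry":0,"rz":0.031,"grip":1}]'
python3 - <<'E'
from h import *
im,c=shot('wrist','w4');print(ctrl.read_state()['eef_pos'],ctrl.read_state()['qpos'])
E
```

```text
clock: 4.78
eef_pos: [498.3, -63.2, 101.4]
tool_rot: [3.142, 0.001, 3.062]
force: [0.9, 0.4, 0.3]
width: 20.3
gripper_force: 59.2
clock: 5.4
eef_pos: [604.5, 225.6, 101.1]
tool_rot: [3.141, 0.0, 3.064]
force: [1.0, -0.0, -0.5]
width: 19.7
gripper_force: 59.2
clock: 6.02
eef_pos: [621.6, 279.6, 58.3]
tool_rot: [-3.138, -0.007, -3.029]
force: [-0.1, 0.0, 0.3]
width: 20.4
gripper_force: 59.2
[623.22069683 280.45887367  60.16630775] [-0.59516025  0.88966731  0.23659747  1.54036377 -0.26997312  0.74770637
  1.4401267 ]
```

View pics/w4.png

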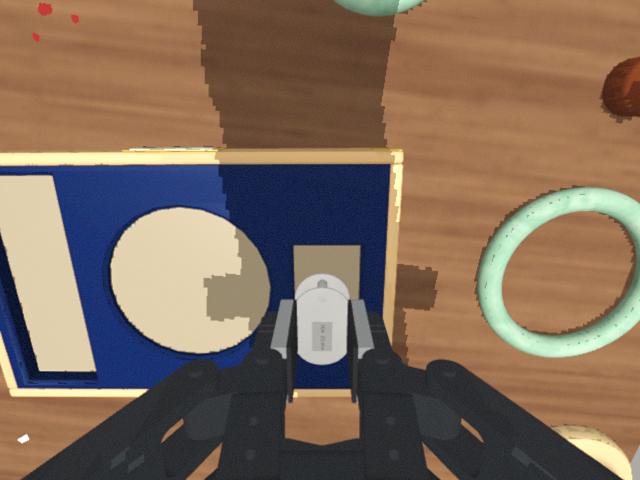

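The loupe sits level between the fingers at (322,320), above its well, which spans columns 293–360. I'll check the alignment numerically.

```bash
python3 - <<'E'
from h import *
s=ctrl.read_state();print(s['eef_pos'],s['qd'].round(3))
im,c=shot('wrist','w5')
print("well top-left/right z12",cast(c,[(294,247),(360,247)],12),"z20",cast(c,[(294,247),(360,247)],20))
outline(im,c,(100,195,275,365),lambda i,h:(i[...,0]>i[...,2]+8)&(i.min(-1)>60),15,"blueround")
outline(im,c,(296,262,348,375),lambda i,h:(i.min(-1)>110)&(h[...,1]<40),64,"loupe")
w=outline(im,c,(0,150,400,392),lambda i,h:i[...,2]-i[...,0]>20,20,"bl")
print(cv2.approxPolyDP(cv2.convexHull(w),8,True).reshape(-1,2).round(1))
E
```

```text
[623.22069683 280.45887367  60.16630775] [-0.005 -0.031  0.007 -0.042  0.002 -0.002 -0.   ]
well top-left/right z12 [[609.19916231 264.30300901]
 [605.17344274 299.02939347]] z20 [[606.37382508 264.62494975]
 [602.51732134 297.89165628]]
blueround cen 633.6 210.1 d 86.0 rect [633.5 210. ] [84.9 85. ] 4.0
loupe cen 621.6 280.6 d 42.5 rect [621.4 280.7] [42.4 20.9] 6.3
bl cen 629.7 205.0 d 242.8 rect [633.4 208. ] [127.3 209.3] 6.7
[[558.1 304.2]
 [579.8 121.4]
 [707.7 113. ]
 [699.3 192.8]
 [639.2 313.6]]
```

```bash
python3 -m creep '[{"dx":0.006,"dy":0.004,"dz":-0.06,"rx":0,"ry":0,"rz":0,"grip":1},{"dx":0.006,"dy":0.004,"dz":-0.06,"rx":0,"ry":0,"rz":0,"grip":1},{"dx":0.006,"dy":0.004,"dz":-0.06,"rx":0,"ry":0,"rz":0,"grip":1},{"dx":0.006,"dy":0.004,"dz":-0.06,"rx":0,"ry":0,"rz":0,"grip":1},{"dx":0.006,"dy":0.004,"dz":-0.06,"rx":0,"ry":0,"rz":0,"grip":1}]'
python3 - <<'E'
from h import *
im,c=shot('wrist','w6')
s=ctrl.read_state();print(s['eef_pos'],s['tool_rot'])
outline(im,c,(296,235,348,375),lambda i,h:(i.min(-1)>110)&(h[...,1]<40),41,"loupe")
cv2.imwrite("pics/w6c.png",cv2.resize(im[200:400,220:440],None,fx=2.5,fy=2.5)[:,:,::-1])
E
```

```text
clock: 6.75
eef_pos: [626.9, 284.7, 37.4]
tool_rot: [3.141, 0.001, -3.026]
force: [-1.1, -0.2, 0.3]
width: 19.9
gripper_force: 59.2
[626.86467676 284.70199214  37.33289602] [ 3.14137640e+00  5.25388494e-04 -3.02579544e+00]
loupe cen 625.5 284.9 d 42.7 rect [625.3 284.9] [42.5 20.9] 6.4
```

View pics/w6c.png

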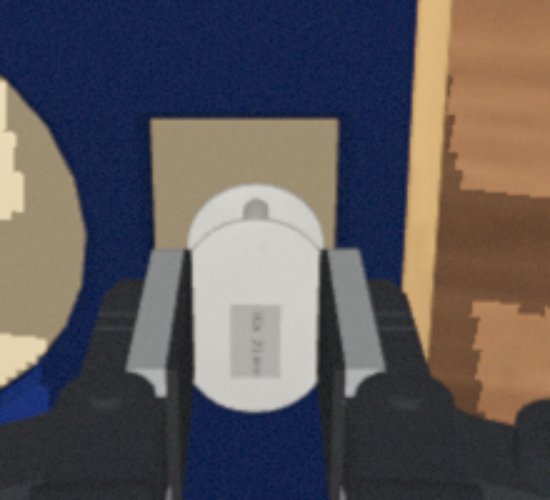

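Aligned to about 2 mm. I'll trim y and set it down.

```bash
python3 -m creep '[{"dx":-0.001,"dy":-0.0055,"dz":0,"rx":0,"ry":0,"rz":0,"grip":1},{"dx":-0.001,"dy":-0.0055,"dz":-0.02,"rx":0,"ry":0,"rz":0,"grip":1},{"dx":-0.001,"dy":-0.0055,"dz":-0.0375,"rx":0,"ry":0,"rz":0,"grip":1},{"dx":-0.001,"dy":-0.0055,"dz":-0.0375,"rx":0,"ry":0,"rz":0,"grip":1},{"dx":-0.001,"dy":-0.0055,"dz":-0.0375,"rx":0,"ry":0,"rz":0,"grip":1}]'
python3 -m creep '[{"dx":0,"dy":0,"dz":0,"rx":0,"ry":0,"rz":0,"grip":0.2},{"dx":0,"dy":0,"dz":0,"rx":0,"ry":0,"rz":0,"grip":0.1},{"dx":0,"dy":0,"dz":0,"rx":0,"ry":0,"rz":0,"grip":0},{"dx":0,"dy":0,"dz":0,"rx":0,"ry":0,"rz":0,"grip":-0.1},{"dx":0,"dy":0,"dz":0.1,"rx":0,"ry":0,"rz":0,"grip":-0.1}]'
python3 -m creep '[{"dx":0,"dy":0,"dz":0.1,"rx":0,"ry":0,"rz":0,"grip":-1},{"dx":0,"dy":0,"dz":0.3,"rx":0,"ry":0,"rz":0,"grip":-1},{"dx":0,"dy":0,"dz":0.3,"rx":0,"ry":0,"rz":0,"grip":-1},{"dx":0,"dy":0,"dz":0.3,"rx":0,"ry":0,"rz":0,"grip":-1},{"dx":0,"dy":0,"dz":0.3,"rx":0,"ry":0,"rz":0,"grip":-1}]'
python3 - <<'E'
from h import *
im,c=shot('wrist','w7')
s=ctrl.read_state();print(s['eef_pos'],s['tool_rot'])
outline(im,c,(296,235,348,375),lambda i,h:(i.min(-1)>110)&(h[...,1]<30),26,"loupe")
cv2.imwrite("pics/w7c.png",im[150:450,150:500,::-1])
E
```

```text
clock: 7.42
eef_pos: [626.1, 282.2, 22.0]
tool_rot: [-3.142, -0.001, -3.026]
force: [-1.3, -1.4, 5.2]
width: 20.6
gripper_force: 59.6
clock: 8.05
eef_pos: [623.5, 281.4, 59.0]
tool_rot: [-3.139, -0.007, -3.026]
force: [0.2, -0.3, -0.3]
width: 47.1
gripper_force: 0.0
clock: 8.68
eef_pos: [624.9, 282.1, 179.8]
tool_rot: [-3.141, -0.003, -3.026]
force: [-0.2, -0.0, -0.1]
width: 85.6
gripper_force: 0.0
[624.84947796 281.97942942 179.54059434] [-3.14045122 -0.00399487 -3.02575411]
loupe cen 639.3 283.9 d 22.9 rect [640.  284.1] [ 9.5 22.9] 6.8
```

View pics/w7c.png

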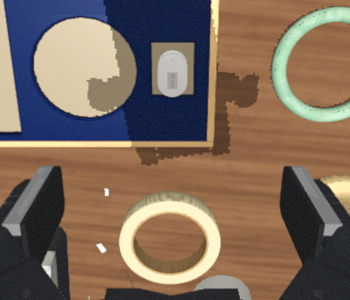

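The loupe is down in its well at about (322,224). Next is the pale bangle: pinch its +y wall with the fingers part open.

```bash
python3 -m creep '[{"dx":-0.4245,"dy":0.092,"dz":-0.2,"rx":0,"ry":0,"rz":-0.0184,"grip":-1},{"dx":-0.4245,"dy":0.092,"dz":-0.2,"rx":0,"ry":0,"rz":-0.0184,"grip":0.3},{"dx":-0.4245,"dy":0.092,"dz":-0.2,"rx":0,"ry":0,"rz":-0.0184,"grip":0.3},{"dx":-0.4245,"dy":0.092,"dz":-0.2,"rx":0,"ry":0,"rz":-0.0184,"grip":0.3},{"dx":-0.4245,"dy":0.092,"dz":-0.2,"rx":0,"ry":0,"rz":-0.0184,"grip":0.3}]'
python3 - <<'E'
from h import *
im,c=shot('wrist','w8')
s=ctrl.read_state();print(s['eef_pos'],s['tool_rot'],s['qd'].round(3))
outline(im,c,(150,170,440,400),lambda i,h:i[...,1]>i[...,0]+4,6,"paleB")
E
```

```text
clock: 9.35
eef_pos: [456.4, 318.9, 101.0]
tool_rot: [-3.14, -0.001, -3.141]
force: [0.5, -0.1, 0.4]
width: 29.8
gripper_force: 0.0
[457.80091045 318.79148277 101.58051244] [-3.14097995e+00  1.11972612e-03  3.14099190e+00] [ 0.015 -0.01   0.011 -0.018  0.001  0.002  0.001]
paleB cen 510.9 266.4 d 193.0 rect [502.8 258.4] [116.1 173.9] 81.1
```

View pics/w8.png

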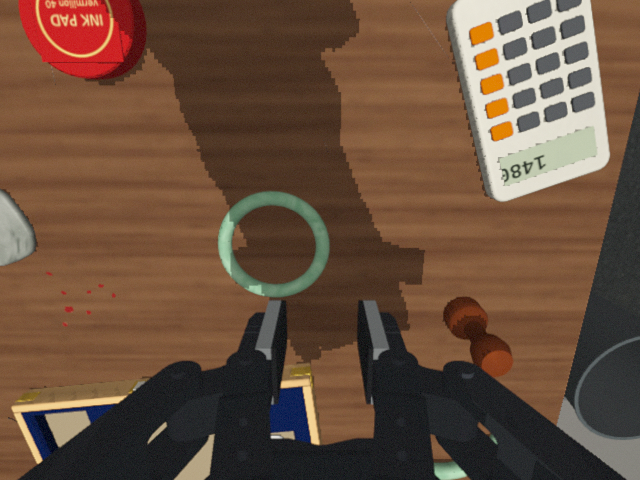

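The ring is at (274,244) and the +y wall at (322,244). The stamp base is near (466,316), clear of the fingers. I've used 11 views.

```bash
python3 - <<'E'
from h import *
im,c=load('w8')
outline(im,c,(205,175,345,299),lambda i,h:i[...,1]>i[...,0]+2,5,"paleB")
print("stamp base",cast(c,[(466,316)],0),"inner/outer wall",cast(c,[(316,244),(330,244)],5))
E
```

```text
paleB cen 457.0 287.0 d 74.4 rect [456.8 287. ] [73.5 73.8] 0.2
stamp base [[511.6597627 423.2821038]] inner/outer wall [[455.38229608 315.28845332]
 [455.35552009 324.54495816]]
```

```bash
python3 -m creep '[{"dx":0.001,"dy":0.001,"dz":-0.13,"rx":0,"ry":0,"rz":0,"grip":0.3},{"dx":0.001,"dy":0.001,"dz":-0.2,"rx":0,"ry":0,"rz":0,"grip":0.3},{"dx":0.001,"dy":0.001,"dz":-0.235,"rx":0,"ry":0,"rz":0,"grip":0.3},{"dx":0.001,"dy":0.001,"dz":-0.248,"rx":0,"ry":0,"rz":0,"grip":0.3},{"dx":0.001,"dy":0.001,"dz":-0.248,"rx":0,"ry":0,"rz":0,"grip":0.3}]'
python3 -m creep '[{"dx":0,"dy":0,"dz":0,"rx":0,"ry":0,"rz":0,"grip":0.6},{"dx":0,"dy":0,"dz":0,"rx":0,"ry":0,"rz":0,"grip":1},{"dx":0,"dy":0,"dz":0,"rx":0,"ry":0,"rz":0,"grip":1},{"dx":0,"dy":0,"dz":0,"rx":0,"ry":0,"rz":0,"grip":1},{"dx":0,"dy":0,"dz":0,"rx":0,"ry":0,"rz":0,"grip":1}]'
```

```text
clock: 10.02
eef_pos: [457.8, 319.7, 3.3]
tool_rot: [3.141, 0.001, 3.141]
force: [0.6, -0.5, 0.1]
width: 30.2
gripper_force: 0.0
clock: 10.65
eef_pos: [457.4, 319.8, 3.7]
tool_rot: [3.141, 0.001, -3.142]
force: [0.2, -0.7, 6.8]
width: 7.8
gripper_force: 58.9
```

```bash
python3 -m creep '[{"dx":0,"dy":0,"dz":0.08,"rx":0,"ry":0,"rz":0,"grip":1},{"dx":0,"dy":0,"dz":0.18,"rx":0,"ry":0,"rz":0,"grip":1},{"dx":0.04,"dy":-0.07,"dz":0.225,"rx":0,"ry":0,"rz":0,"grip":1},{"dx":0.1,"dy":-0.17,"dz":0.225,"rx":0,"ry":0,"rz":0,"grip":1},{"dx":0.15,"dy":-0.26,"dz":0.225,"rx":0,"ry":0,"rz":0,"grip":1}]'
python3 -m creep '[{"dx":0.07,"dy":-0.121,"dz":0,"rx":0,"ry":0,"rz":0,"grip":1},{"dx":0.14,"dy":-0.242,"dz":0,"rx":0,"ry":0,"rz":0,"grip":1},{"dx":0.21,"dy":-0.363,"dz":0,"rx":0,"ry":0,"rz":0,"grip":1},{"dx":0.27,"dy":-0.467,"dz":0,"rx":0,"ry":0,"rz":0,"grip":1},{"dx":0.3038,"dy":-0.5265,"dz":0,"rx":0,"ry":0,"rz":0,"grip":1}]'
python3 -m creep '[{"dx":0,"dy":0,"dz":0,"rx":0,"ry":0,"rz":0,"grip":1},{"dx":0,"dy":0,"dz":0,"rx":0,"ry":0,"rz":0,"grip":1},{"dx":0,"dy":0,"dz":-0.05,"rx":0,"ry":0,"rz":0,"grip":1},{"dx":0,"dy":0,"dz":-0.1,"rx":0,"ry":0,"rz":0,"grip":1},{"dx":0,"dy":0,"dz":-0.1,"rx":0,"ry":0,"rz":0,"grip":1}]'
python3 - <<'E'
from h import *
im,c=shot('wrist','w9')
s=ctrl.read_state();print(s['eef_pos'],s['tool_rot'],s['qd'].round(3))
E
```

```text
clock: 11.28
eef_pos: [517.8, 214.6, 93.4]
tool_rot: [3.141, 0.001, -3.141]
force: [0.7, -0.2, -0.8]
width: 7.4
gripper_force: 58.9
clock: 11.9
eef_pos: [639.4, 1.3, 92.9]
tool_rot: [-3.14, 0.001, 3.138]
force: [0.1, 0.1, -0.7]
width: 7.5
gripper_force: 58.9
clock: 12.52
eef_pos: [636.0, 5.7, 49.8]
tool_rot: [3.141, -0.006, -3.141]
force: [-0.8, -0.0, 0.3]
width: 7.3
gripper_force: 59.0
[637.09936848   5.44011862  51.01583159] [-3.14155374 -0.00322566 -3.14080379] [ 0.006 -0.028  0.011 -0.022 -0.     0.003 -0.001]
```

View pics/w9.png

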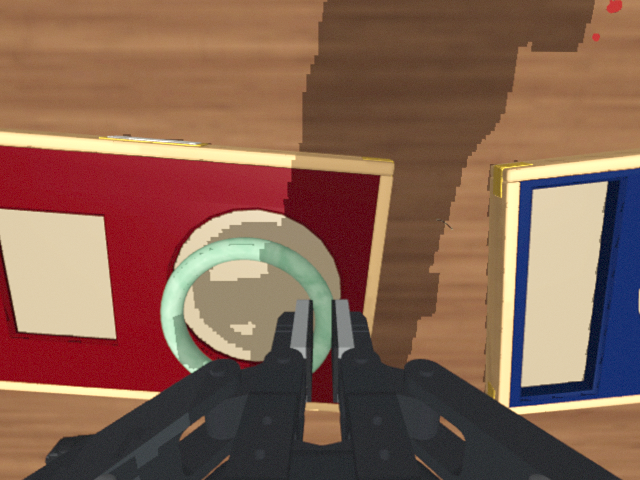

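The ring hangs level at (247,308), with the round well behind it at (258,285). The tablet well is at (60,275). I'll check the numbers.

```bash
python3 - <<'E'
from h import *
im,c=load('w9')
w=outline(im,c,(150,230,300,345),lambda i,h:i[...,1]>i[...,0]+4,53,"ring")
print(w.min(0),w.max(0)); print("edges",cast(c,[(161,308),(332,308),(247,240)],53))
# circle fit on the well's visible upper arc (floor edge z15)
hs=cv2.cvtColor(im,cv2.COLOR_RGB2HSV).astype(int); pts=[]
beige=(im.astype(int)[...,1]>60)&(hs[...,1]<110)
for x in range(190,335,6):
    col=np.where(beige[180:300,x])[0]
    if len(col): pts.append((x,180+col[0]))
for z in (15,20):
    p=cast(c,pts,z); A=np.c_[2*p,np.ones(len(p))]; s=np.linalg.lstsq(A,(p**2).sum(1),rcond=None)[0]
    print(z,s[:2],"d",2*np.sqrt(s[2]+s[0]**2+s[1]**2),len(pts))
E
```

```text
ring cen 620.1 -33.8 d 69.5 rect [618.6 -35.4] [33.  69.3] 32.3
[598.458    -60.560787] [646.11334    -2.8076108]
edges [[629.05865986 -59.76649149]
 [628.80239802  10.30077043]
 [599.6707162  -22.73280442]]
15 [640.15895596 -27.73243592] d 86.4767246891465 25
20 [637.74371577 -26.77873155] d 84.03617795201758 25
```

```bash
python3 -m creep '[{"dx":0.002,"dy":-0.004,"dz":-0.02,"rx":0,"ry":0,"rz":0,"grip":1},{"dx":0.002,"dy":-0.004,"dz":-0.05,"rx":0,"ry":0,"rz":0,"grip":1},{"dx":0.002,"dy":-0.004,"dz":-0.07,"rx":0,"ry":0,"rz":0,"grip":1},{"dx":0.002,"dy":-0.004,"dz":-0.078,"rx":0,"ry":0,"rz":0,"grip":1},{"dx":0.002,"dy":-0.004,"dz":-0.078,"rx":0,"ry":0,"rz":0,"grip":1}]'
python3 - <<'E'
from h import *
im,c=shot('wrist','w10')
s=ctrl.read_state();print(s['eef_pos'],s['force'])
cv2.imwrite("pics/w10c.png",im[180:440,100:420,::-1])
E
```

```text
clock: 13.2
eef_pos: [639.1, 3.4, 21.3]
tool_rot: [-3.142, -0.0, -3.142]
force: [0.6, 0.6, -0.5]
width: 7.6
gripper_force: 58.9
[639.30328247   3.34398594  21.56689248] [-0.3700892  -1.22392266  0.45565653]
```

View pics/w10c.png

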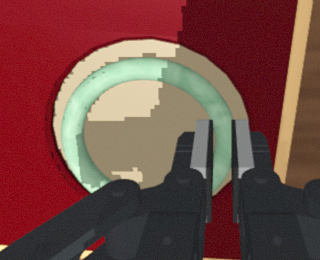

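The ring lies inside the well outline. Release, then lift.

```bash
python3 -m creep '[{"dx":0,"dy":0.001,"dz":0,"rx":0,"ry":0,"rz":0,"grip":0.7},{"dx":0,"dy":0.001,"dz":0,"rx":0,"ry":0,"rz":0,"grip":0.5},{"dx":0,"dy":0.001,"dz":0,"rx":0,"ry":0,"rz":0,"grip":0.3},{"dx":0,"dy":0.001,"dz":0,"rx":0,"ry":0,"rz":0,"grip":0.3},{"dx":0,"dy":0.001,"dz":0,"rx":0,"ry":0,"rz":0,"grip":0.3}]'
python3 -m creep '[{"dx":0,"dy":0,"dz":0.06,"rx":0,"ry":0,"rz":0,"grip":0.3},{"dx":0,"dy":0,"dz":0.2,"rx":0,"ry":0,"rz":0,"grip":0.3},{"dx":-0.1,"dy":-0.1,"dz":0.4,"rx":0,"ry":0,"rz":0,"grip":0.3},{"dx":-0.1,"dy":-0.1,"dz":0.4,"rx":0,"ry":0,"rz":0,"grip":0.3},{"dx":-0.1,"dy":-0.1,"dz":0.4,"rx":0,"ry":0,"rz":0,"grip":0.3}]'
python3 - <<'E'
from h import *
im,c=shot('wrist','w11')
s=ctrl.read_state();print(s['eef_pos'])
for z in (15,20,24): outline(im,c,(200,150,640,450),lambda i,h:(i[...,1]>i[...,0]+4)&(i[...,1]>i[...,2]+2),z,"ring%d"%z)
Ti=np.linalg.inv(c["world_from_camera"])
print(cv2.projectPoints(np.array([[638.5,-27.5,20.]]),cv2.Rodrigues(Ti[:3,:3])[0],Ti[:3,3],c["mtx"],c["distortion"])[0])
m=cv2.imread("pics/m_ring20.png",0);print(cv2.boundingRect(m))
E
```

```text
clock: 13.88
eef_pos: [639.2, 3.8, 21.5]
tool_rot: [-3.142, 0.0, -3.141]
force: [0.2, 0.7, 0.4]
width: 29.8
gripper_force: 0.0
clock: 14.5
eef_pos: [599.9, -38.3, 184.4]
tool_rot: [-3.141, 0.005, 3.139]
force: [0.1, 0.8, -0.9]
width: 30.0
gripper_force: 0.0
[599.61260925 -36.61665242 182.5846083 ]
ring15 cen 641.2 -27.0 d 75.7 rect [641.5 -27.1] [74.8 74.7] 90.0
ring20 cen 639.2 -27.2 d 74.5 rect [639.5 -27.3] [73.6 73.5] 90.0
ring24 cen 637.6 -27.3 d 73.5 rect [637.9 -27.4] [72.6 72.5] 90.0
[[[334.24550182 260.88585756]]]
(202, 221, 377, 229)
```

The pale bangle is seated at (639,-27), with its 74 mm diameter recovered at the in-well height. Next is the dark bangle, pinched on its -y wall so the fingers stay clear of the loupe.

```bash
python3 -m creep '[{"dx":-0.389,"dy":-0.1725,"dz":-0.2,"rx":0,"ry":0,"rz":0,"grip":0.3},{"dx":-0.389,"dy":-0.1725,"dz":-0.2,"rx":0,"ry":0,"rz":0,"grip":0.3},{"dx":-0.389,"dy":-0.1725,"dz":-0.2,"rx":0,"ry":0,"rz":0,"grip":0.3},{"dx":-0.389,"dy":-0.1725,"dz":-0.2,"rx":0,"ry":0,"rz":0,"grip":0.3},{"dx":-0.389,"dy":-0.1725,"dz":-0.2,"rx":0,"ry":0,"rz":0,"grip":0.3}]'
python3 - <<'E'
from h import *
im,c=shot('wrist','w12')
s=ctrl.read_state();print(s['eef_pos'],s['tool_rot'])
outline(im,c,(295,175,445,297),lambda i,h:i[...,0]-i[...,2]<8,5,"dark")
print(cv2.boundingRect(cv2.imread("pics/m_dark.png",0)))
E
```

```text
clock: 15.18
eef_pos: [444.5, -104.6, 100.8]
tool_rot: [3.141, -0.0, -3.141]
force: [0.5, 0.3, 0.2]
width: 30.1
gripper_force: 0.0
[ 445.42068074 -104.47630887  101.12983332] [ 3.14134763e+00  1.25620563e-03 -3.13985911e+00]
dark cen 443.5 -72.5 d 74.0 rect [443.3 -72.3] [73.1 72.9] 0.1
(315, 189, 111, 106)
```

```bash
python3 -m creep '[{"dx":-0.002,"dy":-0.001,"dz":-0.13,"rx":0,"ry":0,"rz":0,"grip":0.3},{"dx":-0.002,"dy":-0.001,"dz":-0.2,"rx":0,"ry":0,"rz":0,"grip":0.3},{"dx":-0.002,"dy":-0.001,"dz":-0.235,"rx":0,"ry":0,"rz":0,"grip":0.3},{"dx":-0.002,"dy":-0.001,"dz":-0.247,"rx":0,"ry":0,"rz":0,"grip":0.3},{"dx":-0.002,"dy":-0.001,"dz":-0.247,"rx":0,"ry":0,"rz":0,"grip":0.3}]'
python3 -m creep '[{"dx":0,"dy":0,"dz":0,"rx":0,"ry":0,"rz":0,"grip":0.6},{"dx":0,"dy":0,"dz":0,"rx":0,"ry":0,"rz":0,"grip":1},{"dx":0,"dy":0,"dz":0,"rx":0,"ry":0,"rz":0,"grip":1},{"dx":0,"dy":0,"dz":0,"rx":0,"ry":0,"rz":0,"grip":1},{"dx":0,"dy":0,"dz":0,"rx":0,"ry":0,"rz":0,"grip":1}]'
```

```text
clock: 15.85
eef_pos: [444.3, -104.6, 2.0]
tool_rot: [-3.142, 0.0, -3.139]
force: [0.0, 0.0, 0.2]
width: 30.0
gripper_force: 0.0
clock: 16.48
eef_pos: [443.5, -105.6, 3.1]
tool_rot: [3.141, 0.001, -3.141]
force: [0.5, 1.7, 5.7]
width: 7.4
gripper_force: 57.4
```

```bash
python3 -m creep '[{"dx":0,"dy":0,"dz":0.08,"rx":0,"ry":0,"rz":0,"grip":1},{"dx":0,"dy":0,"dz":0.18,"rx":0,"ry":0,"rz":0,"grip":1},{"dx":0.04,"dy":0.06,"dz":0.225,"rx":0,"ry":0,"rz":0,"grip":1},{"dx":0.1,"dy":0.15,"dz":0.225,"rx":0,"ry":0,"rz":0,"grip":1},{"dx":0.15,"dy":0.224,"dz":0.225,"rx":0,"ry":0,"rz":0,"grip":1}]'
python3 -m creep '[{"dx":0.075,"dy":0.112,"dz":0,"rx":0,"ry":0,"rz":0,"grip":1},{"dx":0.15,"dy":0.223,"dz":0,"rx":0,"ry":0,"rz":0,"grip":1},{"dx":0.225,"dy":0.335,"dz":0,"rx":0,"ry":0,"rz":0,"grip":1},{"dx":0.29,"dy":0.432,"dz":0,"rx":0,"ry":0,"rz":0,"grip":1},{"dx":0.3255,"dy":0.4845,"dz":0,"rx":0,"ry":0,"rz":0,"grip":1}]'
python3 -m creep '[{"dx":0,"dy":0,"dz":0,"rx":0,"ry":0,"rz":0,"grip":1},{"dx":0,"dy":0,"dz":-0.05,"rx":0,"ry":0,"rz":0,"grip":1},{"dx":0,"dy":0,"dz":-0.13,"rx":0,"ry":0,"rz":0,"grip":1},{"dx":0,"dy":0,"dz":-0.13,"rx":0,"ry":0,"rz":0,"grip":1},{"dx":0,"dy":0,"dz":-0.13,"rx":0,"ry":0,"rz":0,"grip":1}]'
python3 - <<'E'
from h import *
im,c=shot('wrist','w13')
s=ctrl.read_state();print(s['eef_pos'],s['tool_rot'])
i=im.astype(int);hs=cv2.cvtColor(im,cv2.COLOR_RGB2HSV).astype(int)
def fit(p):
    A=np.c_[2*p,np.ones(len(p))]; q=np.linalg.lstsq(A,(p**2).sum(1),rcond=None)[0]; return q[:2].round(1),round(2*np.sqrt(q[2]+q[0]**2+q[1]**2),1),len(p)
ring=(abs(i[...,1]-i[...,2])<25)&(i[...,0]<i[...,1]+6)&(i[...,0]>40); beige=(i[...,0]>i[...,2]+12)&(i[...,1]>60)
b,r=[],[]
for x in range(330,470,5):
    k=np.where(beige[190:280,x])[0]
    if len(k):
        b.append((x,190+k[0])); j=np.where(~beige[190+k[0]:340,x])[0]
        if len(j): r.append((x,190+k[0]+j[0]))
print("well",fit(cast(c,b,15)),fit(cast(c,b,20)),"ring",fit(cast(c,r,s['eef_pos'][2]+1.5))); print(b[::4],r[::4])
E
```

```text
clock: 17.1
eef_pos: [503.1, -14.7, 92.8]
tool_rot: [-3.142, -0.0, -3.141]
force: [0.2, -0.1, -0.2]
width: 7.2
gripper_force: 57.1
clock: 17.73
eef_pos: [633.1, 180.7, 91.6]
tool_rot: [3.141, -0.001, -3.138]
force: [0.1, -1.0, -1.4]
width: 7.5
gripper_force: 57.1
clock: 18.35
eef_pos: [633.0, 176.3, 41.0]
tool_rot: [-3.141, -0.0, 3.14]
force: [0.8, -0.8, -0.9]
width: 7.5
gripper_force: 57.1
[633.51085737 176.72806164  41.61406251] [-3.14124303e+00  1.17028697e-03  3.14045226e+00]
well (array([634.1, 210.7]), np.float64(85.7), 28) (array([631.6, 209.7]), np.float64(83.2), 28) ring (array([631.6, 207.1]), np.float64(73.7), 28)
[(330, np.int64(235)), (350, np.int64(221)), (370, np.int64(213)), (390, np.int64(209)), (410, np.int64(209)), (430, np.int64(215)), (450, np.int64(225))] [(330, np.int64(264)), (350, np.int64(248)), (370, np.int64(239)), (390, np.int64(235)), (410, np.int64(235)), (430, np.int64(239)), (450, np.int64(248))]
```

```bash
python3 -m creep '[{"dx":0.003,"dy":0.006,"dz":-0.01,"rx":0,"ry":0,"rz":0,"grip":1},{"dx":0.003,"dy":0.006,"dz":-0.035,"rx":0,"ry":0,"rz":0,"grip":1},{"dx":0.003,"dy":0.006,"dz":-0.049,"rx":0,"ry":0,"rz":0,"grip":1},{"dx":0.003,"dy":0.006,"dz":-0.049,"rx":0,"ry":0,"rz":0,"grip":1},{"dx":0.003,"dy":0.006,"dz":-0.049,"rx":0,"ry":0,"rz":0,"grip":1}]'
python3 -m creep '[{"dx":0,"dy":0,"dz":0,"rx":0,"ry":0,"rz":0,"grip":0.7},{"dx":0,"dy":0,"dz":0,"rx":0,"ry":0,"rz":0,"grip":0.5},{"dx":0,"dy":0,"dz":0,"rx":0,"ry":0,"rz":0,"grip":0.3},{"dx":0,"dy":0,"dz":0,"rx":0,"ry":0,"rz":0,"grip":0.3},{"dx":0,"dy":0,"dz":0,"rx":0,"ry":0,"rz":0,"grip":0.3}]'
python3 -m creep '[{"dx":0,"dy":0,"dz":0.06,"rx":0,"ry":0,"rz":0,"grip":0.3},{"dx":0,"dy":0,"dz":0.2,"rx":0,"ry":0,"rz":0,"grip":0.3},{"dx":-0.1,"dy":0,"dz":0.4,"rx":0,"ry":0,"rz":0,"grip":0.3},{"dx":-0.1,"dy":0,"dz":0.4,"rx":0,"ry":0,"rz":0,"grip":0.3},{"dx":-0.1,"dy":0,"dz":0.4,"rx":0,"ry":0,"rz":0,"grip":0.3}]'
python3 - <<'E'
from h import *
im,c=shot('wrist','w14')
s=ctrl.read_state();print(s['eef_pos'])
Ti=np.linalg.inv(c["world_from_camera"])
u,v=cv2.projectPoints(np.array([[633.3,210.3,20.]]),cv2.Rodrigues(Ti[:3,:3])[0],Ti[:3,3],c["mtx"],c["distortion"])[0].ravel().astype(int);print(u,v)
for z in (15,20,24):outline(im,c,(u-54,v-54,u+55,v+54),lambda i,h:(h[...,1]<60)&(i[...,0]-i[...,2]<6)&(i[...,2]-i[...,0]<18),z,"d%d"%z)
print(cv2.boundingRect(cv2.imread("pics/m_d20.png",0)))
E
```

```text
clock: 19.02
eef_pos: [634.3, 180.0, 21.1]
tool_rot: [-3.141, 0.0, -3.142]
force: [0.6, -0.4, -0.1]
width: 7.9
gripper_force: 57.1
clock: 19.65
eef_pos: [634.2, 180.2, 21.1]
tool_rot: [-3.142, 0.0, -3.141]
force: [-0.2, -0.9, -0.2]
width: 29.4
gripper_force: 0.0
clock: 20.27
eef_pos: [595.2, 180.5, 184.9]
tool_rot: [3.139, 0.005, -3.141]
force: [0.6, 0.1, -0.5]
width: 29.9
gripper_force: 0.0
[594.76858766 180.53063811 183.03919484]
355 260
d15 cen 642.7 213.9 d 97.5 rect [642.  212.2] [78.3 86.7] 76.6
d20 cen 640.6 213.4 d 96.0 rect [639.9 211.7] [77.  85.3] 76.6
d24 cen 638.9 213.0 d 94.7 rect [638.3 211.3] [76.  84.2] 76.6
(306, 211, 99, 103)
```

```bash
cat >> h.py <<'E'
def ringfit(f,x,y,z,lo,hi):
    """first large colour edge going outward from (x,y) on plane z, between radii lo..hi; circle fit"""
    im,c=load(f); t=cv2.GaussianBlur(im,(3,3),0); Ti=np.linalg.inv(c["world_from_camera"])
    P=[]
    for a in np.linspace(0,2*np.pi,60,endpoint=False):
        r=np.arange(lo,hi,0.4); Q=np.c_[x+r*np.cos(a),y+r*np.sin(a),np.full(len(r),z)]
        uv=cv2.projectPoints(Q,cv2.Rodrigues(Ti[:3,:3])[0],Ti[:3,3],c["mtx"],c["distortion"])[0].reshape(-1,1,2).astype(np.float32)
        v=cv2.remap(t,uv,None,cv2.INTER_LINEAR).reshape(-1,3).astype(float)
        g=np.abs(v[5:]-v[:-5]).sum(1); k=g.argmax(); P.append(Q[k+2,:2])
    P=np.array(P)
    for _ in range(4):
        A=np.c_[2*P,np.ones(len(P))]; q=np.linalg.lstsq(A,(P**2).sum(1),rcond=None)[0]; R0=np.sqrt(q[2]+q[0]**2+q[1]**2)
        e=abs(np.hypot(*(P-q[:2]).T)-R0); P=P[e<max(1.2,1.5*np.median(e))]
    print(f,"centre",q[:2].round(1),"d",round(2*R0,1),"n",len(P))
E
python3 - <<'E'
from h import *
for z in (17,20): ringfit("w14",634,211,z,20,33)
ringfit("w11",639,-27,20,20,33)
im,c=load("w14");hs=cv2.cvtColor(im,cv2.COLOR_RGB2HSV); print(hs[260,295:420:6].tolist())
E
```

```text
w14 centre [634.3 211.2] d 54.9 n 54
w14 centre [633.1 210.9] d 54.3 n 53
w11 centre [639.2 -27. ] d 56.6 n 50
[[112, 167, 67], [112, 193, 66], [18, 67, 137], [19, 69, 134], [79, 31, 114], [20, 74, 138], [20, 74, 149], [19, 72, 146], [20, 72, 145], [20, 74, 144], [19, 75, 147], [20, 70, 150], [20, 72, 146], [20, 65, 148], [19, 70, 145], [20, 70, 145], [74, 27, 160], [77, 30, 163], [16, 56, 104], [111, 188, 115], [112, 188, 115]]
```

The dark bangle is seated at (633.5,211), with beige floor showing on both sides. Next is the tablet.

```bash
python3 -m creep '[{"dx":-0.3795,"dy":-0.2,"dz":-0.2,"rx":0,"ry":0,"rz":0.066,"grip":-1},{"dx":-0.3795,"dy":-0.2,"dz":-0.2,"rx":0,"ry":0,"rz":0.066,"grip":-1},{"dx":-0.3795,"dy":-0.2,"dz":-0.2,"rx":0,"ry":0,"rz":0.066,"grip":-1},{"dx":-0.3795,"dy":-0.2,"dz":-0.2,"rx":0,"ry":0,"rz":0.066,"grip":-1},{"dx":-0.3795,"dy":-0.2,"dz":-0.2,"rx":0,"ry":0,"rz":0.066,"grip":-1}]'
python3 - <<'E'
from h import *
im,c=shot('wrist','w15')
s=ctrl.read_state();print(s['eef_pos'],s['tool_rot'])
for z in(3,6): outline(im,c,(235,180,410,330),lambda i,h:(i[...,0]-i[...,2]<20)&(i.min(-1)>45),z,"tab%d"%z)
print(cv2.boundingRect(cv2.imread("pics/m_tab6.png",0)))
E
```

```text
clock: 20.95
eef_pos: [443.2, 100.0, 100.8]
tool_rot: [-3.141, 0.0, -2.728]
force: [0.2, -1.0, 0.8]
width: 85.5
gripper_force: 0.0
[444.22054345 100.39996268 101.0245622 ] [-3.14077626e+00  1.46949372e-03 -2.72683099e+00]
tab3 cen 443.0 101.2 d 57.8 rect [442.7 101. ] [54.9 44.3] 23.8
tab6 cen 442.1 100.8 d 57.1 rect [441.8 100.6] [54.2 43.8] 23.8
(290, 204, 67, 79)
```

```bash
python3 -m creep '[{"dx":-0.002,"dy":0.001,"dz":-0.13,"rx":0,"ry":0,"rz":0,"grip":-1},{"dx":-0.002,"dy":0.001,"dz":-0.2,"rx":0,"ry":0,"rz":0,"grip":-1},{"dx":-0.002,"dy":0.001,"dz":-0.24,"rx":0,"ry":0,"rz":0,"grip":-0.6},{"dx":-0.002,"dy":0.001,"dz":-0.254,"rx":0,"ry":0,"rz":0,"grip":-0.4},{"dx":-0.002,"dy":0.001,"dz":-0.254,"rx":0,"ry":0,"rz":0,"grip":-0.3}]'
python3 -m creep '[{"dx":0,"dy":0,"dz":0,"rx":0,"ry":0,"rz":0,"grip":0},{"dx":0,"dy":0,"dz":0,"rx":0,"ry":0,"rz":0,"grip":1},{"dx":0,"dy":0,"dz":0,"rx":0,"ry":0,"rz":0,"grip":1},{"dx":0,"dy":0,"dz":0,"rx":0,"ry":0,"rz":0,"grip":1},{"dx":0,"dy":0,"dz":0,"rx":0,"ry":0,"rz":0,"grip":1}]'
```

```text
clock: 21.62
eef_pos: [443.2, 101.1, -1.1]
tool_rot: [-3.141, 0.001, -2.726]
force: [-0.3, -0.2, -0.2]
width: 55.6
gripper_force: 0.0
clock: 22.25
eef_pos: [442.9, 101.1, 0.2]
tool_rot: [-3.141, 0.003, -2.726]
force: [0.4, 0.6, 5.8]
width: 40.4
gripper_force: 60.3
```

```bash
python3 -m creep '[{"dx":0,"dy":0,"dz":0.06,"rx":0,"ry":0,"rz":0,"grip":1},{"dx":0,"dy":0,"dz":0.15,"rx":0,"ry":0,"rz":0,"grip":1},{"dx":0,"dy":0,"dz":0.225,"rx":0,"ry":0,"rz":0,"grip":1},{"dx":0.06,"dy":-0.075,"dz":0.225,"rx":0,"ry":0,"rz":-0.02,"grip":1},{"dx":0.12,"dy":-0.15,"dz":0.225,"rx":0,"ry":0,"rz":-0.03,"grip":1}]'
python3 -m creep '[{"dx":0.07,"dy":-0.083,"dz":0,"rx":0,"ry":0,"rz":-0.02,"grip":1},{"dx":0.15,"dy":-0.179,"dz":0,"rx":0,"ry":0,"rz":-0.0483,"grip":1},{"dx":0.23,"dy":-0.274,"dz":0,"rx":0,"ry":0,"rz":-0.0483,"grip":1},{"dx":0.31,"dy":-0.369,"dz":0,"rx":0,"ry":0,"rz":-0.0483,"grip":1},{"dx":0.3525,"dy":-0.42,"dz":0,"rx":0,"ry":0,"rz":-0.0483,"grip":1}]'
python3 -m creep '[{"dx":0,"dy":0,"dz":0,"rx":0,"ry":0,"rz":0,"grip":1},{"dx":0,"dy":0,"dz":-0.05,"rx":0,"ry":0,"rz":0,"grip":1},{"dx":0,"dy":0,"dz":-0.13,"rx":0,"ry":0,"rz":0,"grip":1},{"dx":0,"dy":0,"dz":-0.13,"rx":0,"ry":0,"rz":0,"grip":1},{"dx":0,"dy":0,"dz":-0.13,"rx":0,"ry":0,"rz":0,"grip":1}]'
python3 - <<'E'
from h import *
im,c=shot('wrist','w16')
s=ctrl.read_state();print(s['eef_pos'],s['tool_rot'])
i=im.astype(int)
beige=(i[...,0]-i[...,2]>18)&(i.min(-1)>50)&(i[...,0]<1.6*i[...,1])
ys,xs=np.where(beige[190:330,230:420]); print("beige box",xs.min()+230,xs.max()+230,ys.min()+190,ys.max()+190)
for z in (s['eef_pos'][2]+1,s['eef_pos'][2]+4): outline(im,c,(240,230,405,400),lambda i,h:(i[...,0]-i[...,2]<18)&(i.min(-1)>60),z,"t%d"%z)
print(cv2.boundingRect(cv2.imread("pics/m_t%d.png"%z,0)))
cv2.imwrite("pics/w16c.png",im[180:440,180:460,::-1])
E
```

```text
clock: 22.88
eef_pos: [490.3, 40.8, 90.1]
tool_rot: [3.141, 0.001, -2.916]
force: [0.0, 0.7, -0.9]
width: 40.4
gripper_force: 60.7
clock: 23.5
eef_pos: [631.6, -130.3, 89.6]
tool_rot: [-3.14, 0.001, 3.063]
force: [-0.1, 0.4, -0.3]
width: 40.2
gripper_force: 60.7
clock: 24.12
eef_pos: [630.4, -126.7, 37.7]
tool_rot: [3.142, -0.0, 3.065]
force: [0.0, -0.5, -0.5]
width: 40.5
gripper_force: 60.7
[ 630.87856277 -127.11585396   38.26642384] [-3.14133064e+00  8.29661474e-04  3.06498624e+00]
beige box 231 393 230 328
t39 cen 632.8 -126.7 d 72.4 rect [ 632.5 -130.5] [58.3 67.6] 17.2
t42 cen 631.0 -126.5 d 70.8 rect [ 630.7 -130.3] [57.  66.1] 17.2
(240, 260, 165, 140)
```

```bash
python3 - <<'E'
from h import *
im,c=load("w16"); i=im.astype(int)
be=(i[...,0]-i[...,2]>18)&(i.min(-1)>45)&(i[...,0]<1.6*i[...,1])
for r in range(218,262,6):
    x=np.where(be[r,200:450])[0]+200; print(r,(x.min(),x.max(),len(x)) if len(x) else 0)
g=(i[...,0]-i[...,2]<18)&(i.min(-1)>60)
for r in range(250,320,10):
    x=np.where(g[r,200:450])[0]+200; print("g",r,(x.min(),x.max(),len(x)) if len(x) else 0)
for col in (300,320,340): 
    x=np.where(be[200:300,col])[0]+200; y=np.where(g[200:300,col])[0]+200; print(col,x.min(),x.max(),y.min() if len(y) else 0)
E
```

```text
218 0
224 0
230 (np.int64(262), np.int64(351), 58)
236 (np.int64(262), np.int64(379), 118)
242 (np.int64(262), np.int64(379), 118)
248 (np.int64(262), np.int64(378), 117)
254 (np.int64(263), np.int64(378), 116)
260 (np.int64(263), np.int64(378), 96)
g 250 0
g 260 (np.int64(318), np.int64(337), 20)
g 270 (np.int64(285), np.int64(360), 76)
g 280 (np.int64(277), np.int64(367), 91)
g 290 (np.int64(272), np.int64(372), 101)
g 300 (np.int64(269), np.int64(374), 106)
g 310 (np.int64(252), np.int64(391), 129)
300 230 261 262
320 231 259 260
340 231 260 261
```

```bash
python3 - <<'E'
from h import *
im,c=load("w16")
print(cast(c,[(320.7,230)],20)+34*np.array([[.997,-.077]]),cast(c,[(320.7,230)],16)+34*np.array([[.997,-.077]]), "tab",[cast(c,[(324,260)],z)+27.5*np.array([[.997,-.077]]) for z in (38,40,42)])
E
python3 -m creep '[{"dx":0,"dy":-0.002,"dz":-0.01,"rx":0,"ry":0,"rz":0,"grip":1},{"dx":0,"dy":-0.002,"dz":-0.025,"rx":0,"ry":0,"rz":0,"grip":1},{"dx":0,"dy":-0.002,"dz":-0.025,"rx":0,"ry":0,"rz":0,"grip":1},{"dx":0,"dy":-0.002,"dz":-0.025,"rx":0,"ry":0,"rz":0,"grip":1},{"dx":0,"dy":-0.002,"dz":-0.025,"rx":0,"ry":0,"rz":0,"grip":1}]'
```

```text
[[ 630.13283512 -126.88870889]] [[ 631.3298132  -126.99450276]] tab [array([[ 630.82691258, -125.5467945 ]]), array([[ 630.05104544, -125.49905669]]), array([[ 629.2751783 , -125.45131889]])]
clock: 24.8
eef_pos: [630.7, -128.3, 27.6]
tool_rot: [-3.142, 0.0, 3.064]
force: [0.1, -0.6, -0.9]
width: 40.2
gripper_force: 60.7
```

```bash
python3 -m creep '[{"dx":0,"dy":0.001,"dz":-0.01,"rx":0,"ry":0,"rz":0,"grip":1},{"dx":0,"dy":0.001,"dz":-0.0175,"rx":0,"ry":0,"rz":0,"grip":1},{"dx":0,"dy":0.001,"dz":-0.0195,"rx":0,"ry":0,"rz":0,"grip":1},{"dx":0,"dy":0.001,"dz":-0.0212,"rx":0,"ry":0,"rz":0,"grip":1},{"dx":0,"dy":0.001,"dz":-0.0212,"rx":0,"ry":0,"rz":0,"grip":1}]'
```

```text
clock: 25.42
eef_pos: [630.6, -127.9, 19.0]
tool_rot: [-3.142, -0.0, 3.064]
force: [-0.7, 0.6, -0.4]
width: 40.1
gripper_force: 60.7
```

```bash
python3 -m creep '[{"dx":0,"dy":0,"dz":0,"rx":0,"ry":0,"rz":0,"grip":-0.1},{"dx":0,"dy":0,"dz":0,"rx":0,"ry":0,"rz":0,"grip":-0.2},{"dx":0,"dy":0,"dz":0,"rx":0,"ry":0,"rz":0,"grip":-0.35},{"dx":0,"dy":0,"dz":0,"rx":0,"ry":0,"rz":0,"grip":-0.35},{"dx":0,"dy":0,"dz":0,"rx":0,"ry":0,"rz":0,"grip":-0.35}]'
python3 -m creep '[{"dx":0,"dy":0,"dz":0.06,"rx":0,"ry":0,"rz":0,"grip":-0.35},{"dx":0,"dy":0,"dz":0.2,"rx":0,"ry":0,"rz":0,"grip":-1},{"dx":-0.1,"dy":0,"dz":0.4,"rx":0,"ry":0,"rz":0,"grip":-1},{"dx":-0.1,"dy":0,"dz":0.4,"rx":0,"ry":0,"rz":0,"grip":-1},{"dx":-0.1,"dy":0,"dz":0.4,"rx":0,"ry":0,"rz":0,"grip":-1}]'
python3 - <<'E'
from h import *
im,c=shot('wrist','w17')
s=ctrl.read_state();print(s['eef_pos'])
Ti=np.linalg.inv(c["world_from_camera"])
u,v=cv2.projectPoints(np.array([[630.6,-127.5,20.]]),cv2.Rodrigues(Ti[:3,:3])[0],Ti[:3,3],c["mtx"],c["distortion"])[0].ravel().astype(int);print(u,v)
outline(im,c,(u-50,v-50,u+50,v+50),lambda i,h:(i[...,0]-i[...,2]<16)&(i.min(-1)>60),21,"t")
outline(im,c,(u-52,v-52,u+52,v+52),lambda i,h:(i.min(-1)>50),18,"well")
E
```

```text
clock: 26.05
eef_pos: [630.6, -127.8, 19.1]
tool_rot: [-3.142, 0.0, 3.064]
force: [-0.0, -0.0, -0.4]
width: 57.7
gripper_force: 0.0
clock: 26.68
eef_pos: [591.3, -128.8, 182.8]
tool_rot: [-3.141, 0.005, 3.063]
force: [-0.1, 0.6, -0.6]
width: 85.5
gripper_force: 0.0
[ 591.23363779 -127.82871049  180.87782966]
326 261
t cen 629.6 -127.5 d 57.3 rect [ 629.1 -127.5] [43.8 53.4] 85.6
well cen 630.7 -127.1 d 84.6 rect [ 630.8 -127.1] [53.4 67. ] 85.6
```

The tablet is seated and aligned. Last is the torch. I'll turn the tool -109° so the last joint stays in range.

```bash
python3 -m creep '[{"dx":-0.175,"dy":-0.4525,"dz":-0.05,"rx":0,"ry":0,"rz":-0.148,"grip":-1},{"dx":-0.175,"dy":-0.4525,"dz":-0.05,"rx":0,"ry":0,"rz":-0.148,"grip":-1},{"dx":-0.175,"dy":-0.4525,"dz":-0.05,"rx":0,"ry":0,"rz":-0.148,"grip":-1},{"dx":-0.175,"dy":-0.4525,"dz":-0.05,"rx":0,"ry":0,"rz":-0.148,"grip":-1},{"dx":-0.175,"dy":-0.4525,"dz":-0.05,"rx":0,"ry":0,"rz":-0.148,"grip":-1}]'
python3 -m creep '[{"dx":0,"dy":0,"dz":-0.1,"rx":0,"ry":0,"rz":-0.148,"grip":-1},{"dx":0,"dy":0,"dz":-0.1,"rx":0,"ry":0,"rz":-0.148,"grip":-1},{"dx":0,"dy":0,"dz":-0.1,"rx":0,"ry":0,"rz":-0.148,"grip":-1},{"dx":0,"dy":0,"dz":-0.1,"rx":0,"ry":0,"rz":-0.148,"grip":-1},{"dx":0,"dy":0,"dz":-0.1,"rx":0,"ry":0,"rz":-0.148,"grip":-1}]'
python3 -m creep '[{"dx":0,"dy":0,"dz":0,"rx":0,"ry":0,"rz":-0.0076,"grip":-1},{"dx":0,"dy":0,"dz":0,"rx":0,"ry":0,"rz":-0.0076,"grip":-1},{"dx":0,"dy":0,"dz":0,"rx":0,"ry":0,"rz":-0.0076,"grip":-1},{"dx":0,"dy":0,"dz":0,"rx":0,"ry":0,"rz":-0.0076,"grip":-1},{"dx":0,"dy":0,"dz":0,"rx":0,"ry":0,"rz":-0.0076,"grip":-1}]'
python3 - <<'E'
from h import *
im,c=shot('wrist','w18')
s=ctrl.read_state();print(s['eef_pos'],s['tool_rot'],s['qpos'].round(2))
for mx in (60,80,95):
    w=outline(im,c,(215,110,428,420),lambda i,h:(i.max(-1)<mx)&(i[...,0]-i[...,2]<14),14,"torch")
    print(cv2.boundingRect(cv2.imread("pics/m_torch.png",0)))
E
```

```text
clock: 27.35
eef_pos: [519.5, -310.3, 157.8]
tool_rot: [-3.14, -0.001, 2.126]
force: [-0.1, 0.1, -0.8]
width: 85.3
gripper_force: 0.0
clock: 27.98
eef_pos: [520.5, -308.4, 117.5]
tool_rot: [-3.139, -0.0, 1.199]
force: [-0.5, -0.6, -0.7]
width: 85.7
gripper_force: 0.0
clock: 28.6
eef_pos: [520.6, -308.8, 119.0]
tool_rot: [3.142, -0.0, 1.157]
force: [-1.0, -0.1, 0.4]
width: 85.3
gripper_force: 0.0
[ 520.61721062 -308.79831246  119.06095567] [ 3.14151069e+00 -1.51198821e-04  1.15709168e+00] [-0.1   1.02  1.15  1.77 -1.05  1.11  1.01]
torch cen 527.6 -292.8 d 83.1 rect [ 526.1 -296. ] [81.3 26.5] 65.4
(302, 160, 42, 134)
torch cen 521.6 -304.8 d 108.5 rect [ 520.6 -307.9] [107.6  26.5] 65.4
(302, 160, 42, 151)
torch cen 521.1 -305.8 d 110.8 rect [ 520.1 -309.1] [110.3  26.5] 65.4
(302, 160, 42, 154)
```

```bash
python3 -m creep '[{"dx":0,"dy":0.001,"dz":-0.13,"rx":0,"ry":0,"rz":-0.001,"grip":-1},{"dx":0,"dy":0.001,"dz":-0.22,"rx":0,"ry":0,"rz":-0.001,"grip":-0.6},{"dx":0,"dy":0.001,"dz":-0.26,"rx":0,"ry":0,"rz":-0.001,"grip":-0.4},{"dx":0,"dy":0.001,"dz":-0.27,"rx":0,"ry":0,"rz":-0.001,"grip":-0.2},{"dx":0,"dy":0.001,"dz":-0.27,"rx":0,"ry":0,"rz":-0.001,"grip":-0.1}]'
python3 -c "
from cell import ctrl;print(ctrl.read_state()['qpos'].round(3))"
python3 -m creep '[{"dx":0,"dy":0,"dz":0,"rx":0,"ry":0,"rz":0,"grip":0.2},{"dx":0,"dy":0,"dz":0,"rx":0,"ry":0,"rz":0,"grip":0.5},{"dx":0,"dy":0,"dz":0,"rx":0,"ry":0,"rz":0,"grip":1},{"dx":0,"dy":0,"dz":0,"rx":0,"ry":0,"rz":0,"grip":1},{"dx":0,"dy":0,"dz":0,"rx":0,"ry":0,"rz":0,"grip":1}]'
```

```text
clock: 29.28
eef_pos: [520.7, -308.9, 11.5]
tool_rot: [3.141, 0.0, 1.15]
force: [-0.2, 0.8, 0.2]
width: 47.1
gripper_force: 0.0
[ 0.017  1.06   0.843  1.803 -1.087  0.826  1.009]
clock: 29.9
eef_pos: [521.0, -308.8, 12.1]
tool_rot: [3.14, 0.0, 1.151]
force: [-1.2, 0.2, 5.3]
width: 25.3
gripper_force: 58.8
```

```bash
python3 -m creep '[{"dx":0,"dy":0,"dz":0.08,"rx":0,"ry":0,"rz":0,"grip":1},{"dx":0,"dy":0,"dz":0.17,"rx":0,"ry":0,"rz":0,"grip":1},{"dx":0,"dy":0,"dz":0.25,"rx":0,"ry":0,"rz":0,"grip":1},{"dx":0.02,"dy":0.05,"dz":0.27,"rx":0,"ry":0,"rz":0.029,"grip":1},{"dx":0.04,"dy":0.1,"dz":0.27,"rx":0,"ry":0,"rz":0.055,"grip":1}]'
python3 -c "
from cell import ctrl;print(ctrl.read_state()['qpos'].round(3))"
```

```text
clock: 30.52
eef_pos: [537.2, -268.4, 120.2]
tool_rot: [3.14, 0.001, 1.501]
force: [1.1, -0.3, -1.2]
width: 24.7
gripper_force: 59.3
[-0.09   0.887  0.902  1.778 -0.865  0.925  1.129]
```

```bash
python3 -m creep '[{"dx":0.024,"dy":0.09,"dz":0,"rx":0,"ry":0,"rz":0.028,"grip":1},{"dx":0.048,"dy":0.18,"dz":0,"rx":0,"ry":0,"rz":0.056,"grip":1},{"dx":0.072,"dy":0.27,"dz":0,"rx":0,"ry":0,"rz":0.084,"grip":1},{"dx":0.096,"dy":0.36,"dz":0,"rx":0,"ry":0,"rz":0.112,"grip":1},{"dx":0.12,"dy":0.44,"dz":0,"rx":0,"ry":0,"rz":0.14,"grip":1}]'
python3 -c "
from cell import ctrl;print(ctrl.read_state()['qpos'].round(3))"
python3 -m creep '[{"dx":0.03,"dy":0.115,"dz":0,"rx":0,"ry":0,"rz":0.028,"grip":1},{"dx":0.06,"dy":0.23,"dz":0,"rx":0,"ry":0,"rz":0.056,"grip":1},{"dx":0.09,"dy":0.35,"dz":0,"rx":0,"ry":0,"rz":0.084,"grip":1},{"dx":0.12,"dy":0.46,"dz":0,"rx":0,"ry":0,"rz":0.112,"grip":1},{"dx":0.1428,"dy":0.558,"dz":0,"rx":0,"ry":0,"rz":0.1406,"grip":1}]'
python3 -c "
from cell import ctrl;print(ctrl.read_state()['qpos'].round(3))"
python3 -m creep '[{"dx":0,"dy":0,"dz":0,"rx":0,"ry":0,"rz":0,"grip":1},{"dx":0,"dy":0,"dz":-0.07,"rx":0,"ry":0,"rz":0,"grip":1},{"dx":0,"dy":0,"dz":-0.16,"rx":0,"ry":0,"rz":0,"grip":1},{"dx":0,"dy":0,"dz":-0.16,"rx":0,"ry":0,"rz":0,"grip":1},{"dx":0,"dy":0,"dz":-0.16,"rx":0,"ry":0,"rz":0,"grip":1}]'
python3 - <<'E'
from h import *
im,c=shot('wrist','w19')
s=ctrl.read_state();print(s['eef_pos'],s['tool_rot'],s['qpos'].round(2))
i=im.astype(int)
be=(i[...,0]-i[...,2]>12)&(i.min(-1)>45)&(i[...,0]<1.6*i[...,1])
tk=(i.max(-1)<75)&(i[...,2]-i[...,0]<15)
for r in range(160,300,10):
    x=np.where(be[r,250:400])[0]+250;t=np.where(tk[r,250:400])[0]+250
    print(r,(x.min(),x.max(),len(x)) if len(x) else 0,(t.min(),t.max(),len(t)) if len(t) else 0)
E
```

```text
clock: 31.15
eef_pos: [584.8, -90.7, 119.1]
tool_rot: [3.141, -0.0, 2.382]
force: [-0.4, -1.1, -2.0]
width: 25.3
gripper_force: 59.3
[-0.313  0.803  0.709  1.799 -0.703  0.811  1.565]
clock: 31.78
eef_pos: [641.8, 132.8, 119.0]
tool_rot: [-3.142, 0.0, -3.017]
force: [0.7, -1.5, -0.7]
width: 25.2
gripper_force: 59.2
[-0.536  0.822  0.514  1.609 -0.502  0.845  1.875]
clock: 32.4
eef_pos: [642.4, 129.8, 56.1]
tool_rot: [-3.141, 0.001, -3.025]
force: [0.8, -0.1, 0.3]
width: 24.9
gripper_force: 59.1
[642.84705724 130.06232263  56.60108027] [-3.14097842e+00  2.33790651e-03 -3.02494346e+00] [-0.51  0.9   0.47  1.64 -0.55  0.73  1.91]
160 (np.int64(250), np.int64(264), 15) 0
170 (np.int64(250), np.int64(364), 99) 0
180 (np.int64(250), np.int64(363), 97) (np.int64(282), np.int64(364), 2)
190 (np.int64(250), np.int64(363), 72) (np.int64(282), np.int64(364), 27)
200 (np.int64(250), np.int64(363), 74) (np.int64(288), np.int64(358), 24)
210 (np.int64(250), np.int64(362), 27) (np.int64(289), np.int64(363), 65)
220 (np.int64(250), np.int64(362), 28) (np.int64(289), np.int64(358), 65)
230 (np.int64(250), np.int64(361), 27) (np.int64(284), np.int64(362), 71)
240 (np.int64(250), np.int64(361), 30) (np.int64(284), np.int64(362), 69)
250 (np.int64(250), np.int64(361), 37) (np.int64(293), np.int64(352), 60)
260 (np.int64(250), np.int64(360), 41) (np.int64(296), np.int64(361), 55)
270 (np.int64(251), np.int64(399), 41) (np.int64(285), np.int64(361), 55)
280 (np.int64(256), np.int64(399), 42) (np.int64(271), np.int64(394), 54)
290 (np.int64(253), np.int64(399), 40) (np.int64(297), np.int64(360), 53)
```

View pics/w19.png

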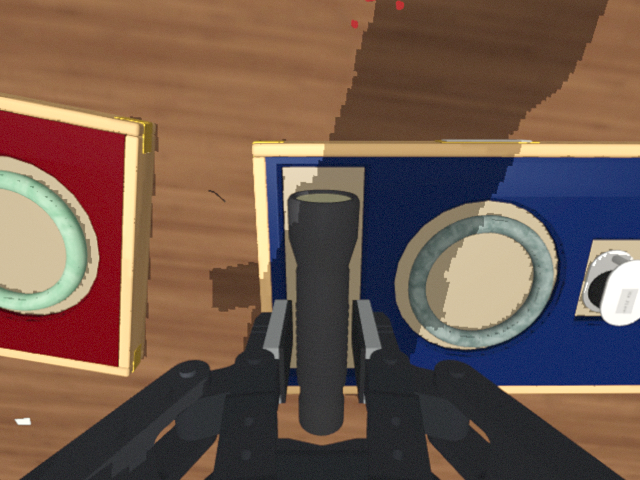

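The torch hangs over its well, its head at (323,195) and the well's near edge at row 167. Both bangles look seated, and the loupe is in its well at (612,285). That was the last view, so I'll check the torch's position along its length by numbers.

```bash
python3 - <<'E'
from h import *
im,c=load("w19"); u=np.array([[.993,.117]])
print("well",cast(c,[(323.5,167)],20)+59*u,"torch head end",[cast(c,[(323,r)],58)+53*u for r in (192,197,202)])
p=cast(c,[(323,197),(321.5,428)],58);print(p,np.linalg.norm(p[1]-p[0]))
print("well edges",cast(c,[(283,180),(364,180)],20).round(1),"head",cast(c,[(288,200),(358,200)],58).round(1))
i=im.astype(int);print("loupe floor gaps", [ (x,i[250,x].tolist()) for x in range(580,612,6)])
E
```

```text
well [[642.25321128 130.86966352]] torch head end [array([[640.53251329, 130.39409025]]), array([[642.40662615, 130.61761513]]), array([[644.29664459, 130.84303858]])]
[[589.77762615 124.41661513]
 [698.37385824 136.66628003]] 109.28492994476639
well edges [[591.9 105.8]
 [587.4 143.5]] head [[592.5 111.5]
 [589.4 137.6]]
loupe floor gaps [(580, [28, 49, 106]), (586, [22, 45, 103]), (592, [212, 195, 161]), (598, [210, 192, 158]), (604, [211, 193, 160]), (610, [149, 142, 131])]
```

```bash
python3 -m creep '[{"dx":-0.001,"dy":0,"dz":-0.03,"rx":0,"ry":0,"rz":0,"grip":1},{"dx":-0.001,"dy":0,"dz":-0.06,"rx":0,"ry":0,"rz":0,"grip":1},{"dx":-0.001,"dy":0,"dz":-0.078,"rx":0,"ry":0,"rz":0,"grip":1},{"dx":-0.001,"dy":0,"dz":-0.0825,"rx":0,"ry":0,"rz":0,"grip":1},{"dx":-0.001,"dy":0,"dz":-0.0825,"rx":0,"ry":0,"rz":0,"grip":1}]'
```

```text
clock: 33.08
eef_pos: [640.8, 130.8, 22.2]
tool_rot: [3.141, -0.001, -3.024]
force: [-3.3, 0.0, 4.7]
width: 25.1
gripper_force: 59.8
```

```bash
python3 -m creep '[{"dx":0,"dy":0,"dz":0,"rx":0,"ry":0,"rz":0,"grip":0.35},{"dx":0,"dy":0,"dz":0,"rx":0,"ry":0,"rz":0,"grip":0.25},{"dx":0,"dy":0,"dz":0,"rx":0,"ry":0,"rz":0,"grip":0.1},{"dx":0,"dy":0,"dz":0,"rx":0,"ry":0,"rz":0,"grip":0.05},{"dx":0,"dy":0,"dz":0,"rx":0,"ry":0,"rz":0,"grip":0.05}]'
python3 -m creep '[{"dx":0,"dy":0,"dz":0.06,"rx":0,"ry":0,"rz":0,"grip":0.05},{"dx":0,"dy":0,"dz":0.18,"rx":0,"ry":0,"rz":0,"grip":0.05},{"dx":-0.2,"dy":0.08,"dz":0.5,"rx":0,"ry":0,"rz":0,"grip":0.05},{"dx":-0.2,"dy":0.08,"dz":0.5,"rx":0,"ry":0,"rz":0,"grip":0.05},{"dx":-0.2,"dy":0.08,"dz":0.5,"rx":0,"ry":0,"rz":0,"grip":0.05}]'
python3 -m creep '[{"dx":0,"dy":0,"dz":0,"rx":0,"ry":0,"rz":0,"grip":-1},{"dx":0,"dy":0,"dz":0,"rx":0,"ry":0,"rz":0,"grip":-1},{"dx":0,"dy":0,"dz":0,"rx":0,"ry":0,"rz":0,"grip":-1},{"dx":0,"dy":0,"dz":0,"rx":0,"ry":0,"rz":0,"grip":-1},{"dx":0,"dy":0,"dz":0,"rx":0,"ry":0,"rz":0,"grip":-1}]'
python3 - <<'E'
from h import *
im,c=shot('wrist','w20'); s=ctrl.read_state();print(s['eef_pos'])
Ti=np.linalg.inv(c["world_from_camera"])
P=lambda x,y,z:cv2.projectPoints(np.array([[x,y,z]],float),cv2.Rodrigues(Ti[:3,:3])[0],Ti[:3,3],c["mtx"],c["distortion"])[0].ravel().astype(int)
u,v=P(642,131,24);print("torch px",u,v)
outline(im,c,(u-40,v-75,u+40,v+75),lambda i,h:(i.max(-1)<80)&(i[...,2]-i[...,0]<14),24,"torch")
u,v=P(625.5,283,27);print("loupe px",u,v)
outline(im,c,(u-24,v-34,u+24,v+34),lambda i,h:(i.min(-1)>120)&(h[...,1]<25),27,"loupe")
outline(im,c,(u-30,v-38,u+30,v+38),lambda i,h:(i.min(-1)>70),16,"loupewell")
ringfit("w20",633.5,211,19,20,33); ringfit("w20",639,-27,19,20,33)
E
```

```text
clock: 33.7
eef_pos: [641.3, 130.8, 22.0]
tool_rot: [-3.142, 0.0, -3.024]
force: [-0.2, -0.9, 1.0]
width: 40.7
gripper_force: 0.0
clock: 34.33
eef_pos: [560.7, 163.9, 224.9]
tool_rot: [3.14, 0.003, -3.023]
force: [0.5, 0.1, -0.2]
width: 40.9
gripper_force: 0.0
clock: 34.95
eef_pos: [561.3, 162.4, 221.4]
tool_rot: [-3.141, -0.001, -3.025]
force: [0.2, -0.5, 0.9]
width: 85.3
gripper_force: 0.0
[561.35560777 162.47843711 221.5924367 ]
torch px 280 285
torch cen 637.8 130.5 d 112.0 rect [640.  130.3] [111.4  26.3] 5.4
loupe px 436 288
loupe cen 623.7 279.6 d 42.9 rect [623.7 280.6] [42.7 29.7] 20.4
loupewell cen 625.2 282.0 d 55.5 rect [626.  282.1] [49.3 34.7] 6.8
w20 centre [633.1 210.8] d 53.8 n 59
w20 centre [638.8 -26.2] d 53.4 n 44
```

```bash
python3 -c "
from cell import ctrl;print(ctrl.finish_job())"
```

```text
the job is handed in; nothing more can be done
None
```

I placed all five pieces in their wells, dropped nothing, left the stamp where it stood, and handed the job in at about 35 s; the judge's result was not shown, and the final check of the loupe (rough mask) and the torch's level was only approximate.

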